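# Run a crown through two bites on the hand-cranked chewing rig

### The job

Set the pink specimen block down into the pocket of the chewing rig with its ivory crown facing the white plunger. Then grip the red handle firmly and turn the crank clockwise (seen from above) through two bites at a slow, even pace, always well under one turn per second: ease it over the heavy point of each bite without dragging the lightly clamped spindle block sideways, and do not let it leap ahead on the far side. Finish the second turn with the crank pointing back to the red-mark end, let go, and leave everything else on the bench where it is.

Things in the scene. Friction and masses are not known exactly. Their poses are not given: they have to be found in the camera images.
- specimen: the pink resin holder block, 30 (x) x 28 (y) x 60 (z) mm, 110 g, loose and upright on the bench; an ivory crown 16 mm wide sticks out 8.5 mm from the middle of its front (+x) face, centred 30 mm above its underside. Origin: centre of the block's underside; x towards the crown, z up. Grasp it from above across its plain y faces, on its upper half
- specimen_tip (a point): tip of the ivory crown on the pink block: 24.5 mm ahead (+x) of the block's origin and 30 mm above its underside
- rig: the chewing rig, bolted to the bench: grey base plate 370 x 130 mm, 12 mm thick, reaching from 110 mm behind to 260 mm ahead of the crank spindle. Origin: on the bench, under the crank spindle; x runs along the rig from the crank to the pocket and plunger, z up. A white tower 70 mm high stands 214 to 259 mm ahead of the spindle
- hub (a point): point 115 mm above the bench over the middle of the base plate's spindle ways: only the nominal place of the crank spindle. The spindle rides on a blue block clamped across the rig anywhere within 9 mm either way (rig y) of this line, and that setting is not reported: see or feel it. The clamp is light: a sideways (rig y) pull of about 14 N drags the block
- open_mark (a point): middle of the red stripe (45 x 12 mm) on the base plate, straight behind the spindle (rig -x), from 64 to 110 mm from the nominal spindle place. The crank is at its open place when its arm points along the rig to the stripe's end
- crank (a joint): crank angle, rad, grows clockwise seen from above; 0 = arm towards the red-mark end (rig -x), start within 0.8, a turn adds 6.283. The red upright handle (24 mm thick, 93 to 135 mm above the bench) spins freely on a pin set 49 to 61 mm from the spindle (not reported). From about 1.5 to 3 of each turn the push needed rises from 2 to 8-18 N; from 3 to 4.8 springs drive it on; free, it leaps
- plunger (a joint): how far the white sprung plunger is pushed in, m; 0 = out. A bite pushes it in about 13 to 19 mm (preload 23 N, 1.15 N/mm)
- pocket (a point): centre of the floor of the specimen pocket on the sliding aluminium carriage, 140 mm ahead of the spindle and 30 mm above the bench; axes as the rig's. The pocket is 34 mm (x) by 32 mm (y) inside; side walls 8 mm thick, 18 mm high; back wall towards the crank 44 mm high; front lip 8 mm high. The carriage slides up to 24 mm to +x in each bite and springs back
- plunger_face (a point): middle of the white face of the sprung plunger, 40 x 26 mm, 60 mm above the bench; it looks along the rig's -x, towards the pocket
- spare: bystander: a blue holder block with a brass-coloured crown, same size as the pink one; leave it. Origin under its centre
- bottle: bystander: white bottle with red cap, 48 mm wide, 120 mm tall, origin under its centre
- jar: bystander: glass jar, 60 mm wide, 60 mm tall, origin under its centre
- bowl: bystander: dark rubber mixing bowl, 100 mm wide, 50 mm tall, origin under its centre
- spatula: bystander: spatula with blue handle, 170 mm long, lying flat
- jaw_model: bystander: plaster jaw model, about 60 x 55 x 26 mm, origin under its centre
- brush: bystander: small brush, 160 mm long, lying flat
Things that resemble listed ones, but are neither listed nor needed, are in the scene too. What is meant by the specimen is not orange, and is the smaller of those in its own colour.

How it is judged:
On the way, in this order (a step that is already met when the one before it is completed fails the run):
1. the pink block stands in the pocket, crown towards the plunger, let go (x of specimen in the frame of pocket between -0.0045 and 0.0045 m and y of specimen in the frame of pocket between -0.004 and 0.004 m and z of specimen in the frame of pocket below 0.004 m and x of specimen_tip in the frame of pocket above 0.016 m and angle between specimen's own z axis and vertical below 0.12 rad and contact force between the fingers and specimen below 0.1 N and value of joint crank below 1.2 rad), for 0.2 s.
2. first bite: the block has pushed the plunger in with the crank near half way round (value of joint plunger above 0.01 m and value of joint crank between 2.64159 and 3.64159 rad and x of specimen in the frame of pocket between -0.0045 and 0.0045 m and y of specimen in the frame of pocket between -0.004 and 0.004 m), for 0.03 s.
3. second bite: the block has pushed the plunger in with the crank near half way round (value of joint plunger above 0.01 m and value of joint crank between 8.92478 and 9.92478 rad and x of specimen in the frame of pocket between -0.0045 and 0.0045 m and y of specimen in the frame of pocket between -0.004 and 0.004 m), for 0.03 s.
At the end, for the whole second after the job is handed in: Two turns done, the crank rests pointing to the red-mark end (within 0.25 rad), plunger out (2 mm); the pink block stands at rest on the pocket floor, crown to the plunger, within 4.5 mm of the pocket centre along the rig, 4 mm across and in height, and 0.12 rad of upright (x of specimen in the frame of pocket between -0.0045 and 0.0045 m and y of specimen in the frame of pocket between -0.004 and 0.004 m and z of specimen in the frame of pocket below 0.004 m and x of specimen_tip in the frame of pocket above 0.016 m and angle between specimen's own z axis and vertical below 0.12 rad and value of joint crank between 12.3164 and 12.8164 rad and velocity of joint crank between -0.05 and 0.05 rad/s and value of joint plunger below 0.002 m and linear speed of specimen below 0.01 m/s); the robot touches nothing.
It fails at once if the crank leaps, faster than 4.5 rad/s either way (velocity of joint crank above 4.5 rad/s or velocity of joint crank below -4.5 rad/s).
It fails at once if the spindle block is dragged in its clamp by more than 2 mm (distance of crank from where it was at the start of the episode above 0.002 m).
It fails at once if a bystander is moved by more than 20 mm (distance of any of spare, bottle, jar, bowl, spatula, jaw_model, brush from where it was at the start of the episode above 0.02 m).
It also fails if it takes over 72 s, if anything falls off the work surface, if the arm or the gripper's body presses on something with over 40 N, if the wrist force passes 120 N, or if a joint passes its speed limit or range.

### The arm

A 6-joint arm with a two-finger parallel gripper is mounted at the origin on the work surface. World frame = base frame: x ahead of the robot, y to its left, z up, the work surface at z = 0. Lengths are in m, angles in rad, forces in N, time in s.
With the tool pointing down it reaches from about 0.225 to 0.875 m from the base axis. Payload 3.4 kg.
Tool frame: the origin (TCP) lies at the very end of the fingers, on their centre line; the grasp point (between the pads) lies 19 mm behind it; z points along the fingers, y is the direction in which the jaws open and shut (so a half turn about z gives the same grasp; the last joint's range is limited). The gripper opens to 85 mm and grips with 20 to 120 N. Pads are 22 mm wide; open, the fingers measure 114 mm over their backs; the gripper's body (76 mm by 85 mm) begins 54 mm behind the grasp point. The pads swing forward as they close: fully open they stand 13 mm farther back than shut.
Start: joints at [-1.468, 0.276, 1.505, -0, 1.361, -0.121], TCP at [0.128, -0.561, 0.231] pointing down, gripper open.
Joint ranges: [-2.89, 2.89], [-0.75, 2.08], [0.22, 2.7], [-1.18, 4.32], [0.11, 2.71], [-2.7, 2.7]. Speed limits (rad/s): [2.57, 2.57, 3.14, 3.14, 3.14, 3.14].

### API

Orientations are given as a unit quaternion [w, x, y, z].
In Python, from rig import get_state, get_image, calibration, sign_off gives the robot as it stands. The module is installed in compiled form; this text tells all that it offers.
- The arm moves only by the tool drive_tool, never from a script. Its argument "targets" is one flat list of numbers, 7 for each row, row after row: the turn, a rotation vector about the tool's x, y, z in degrees, then the shift along the tool's x, y, z in mm, then the opening, from 0 (shut) to 1 (fully open). In form: [wx, wy, wz, tx, ty, tz, fingers, wx, wy, wz, tx, ty, tz, fingers, ...]. A call has 1 to 12 rows; each row shifts and turns the commanded pose from where the row before left it, along the tool's axes as they then stand; what a row does not reach is not made up. A row lasts 1/8 s, in which the tool goes at most 62.5 mm and 10.7 degrees, less where a joint would pass 70% of its speed; a pose out of reach is approached as far as the arm can. A call is refused whole if a number of a shift passes 62.5 or a number of a turn 10.7, either way. A call with a gripper value outside its range is refused whole. The fingers move at their own pace and stop on an object; "grip_force" is the grip in N (left out, the last holds). Time passes only in rows, so rows that do not move let the fingers close. It gives the time, the measured TCP pose, the force and the opening at its end, in the units of the state.
- get_state(): the state, without advancing time (a new reading comes with each control period).
- get_image(name): name is "scene" or "top"; returns the picture (384x512x3 uint8, red, green, blue); there is no depth.
- calibration(name): a dict with "mtx" (3x3 intrinsics, pixels), "world_to_cam" (4x4, takes a point from world to camera coordinates). Camera axes: x right, y down, z forward; pixel columns grow to the right and rows downward; lengths in m; the calibration is good to about 2 mm. A picture is of the moment at which its call begins. calibration takes no time and is no camera call.
- sign_off(): hands the job in, once; it reports no verdict.
The state is a dict: "clock": time; "qpos": joint angles; "qd": joint speeds; "effort": joint torques, N m; "position": TCP position; "ee_rot": TCP orientation; "contact_force": force on the tool from outside, world axes, zero at the start; "moment": the same for the moment, N m; "width": finger opening in m.
Only numpy, scipy, OpenCV 4.12 (cv2) and the standard library are available. Lean on these libraries where they do the work, as an engineer would, in place of code of your own. Each camera call takes 0.05 s, during which the arm holds its last target.

## Working session

There is one attempt and no reset: what is moved stays moved. The work goes in short steps, Python scripts to look and compute and a tool call to move; the robot and the scene stay as the last step left them, time stands still between calls to the robot, and variables do not carry over. Pictures are saved under pics/ and viewed, and the job is handed in when it is done.

Besides the shell and the picture viewer there is one more tool, called after ">>>" in YAML: its name, and indented under it one key for each argument. drive_tool: Moves the arm, as the interface text tells. Its arguments: {"type":"object","properties":{"targets":{"type":"array"},"grip_force":{"type":"number"}},"required":["targets"]}

```bash
mkdir -p pics; python3 - <<'E'
from rig import *
import cv2,numpy as np
for n in("scene","top"):
    im=get_image(n); cv2.imwrite(f"pics/{n}0.png",cv2.cvtColor(im,cv2.COLOR_RGB2BGR))
    np.save(f"{n}0.npy",im)
    c=calibration(n);print(n,c["mtx"],c["world_to_cam"])
print(get_state())
E
```

```text
scene [[492.30714991   0.         253.7490661 ]
 [  0.         492.30714991 188.24930643]
 [  0.           0.           1.        ]] [[-0.07516609  0.99706214  0.01473611  0.09987239]
 [ 0.84489289  0.07152952 -0.53013162 -0.41208351]
 [-0.52962823 -0.02739748 -0.8477873   1.81976256]
 [ 0.          0.          0.          1.        ]]
top [[352.34691612   0.         249.19257271]
 [  0.         352.34691612 181.92553218]
 [  0.           0.           1.        ]] [[ 0.02666323 -0.99904401  0.03464292 -0.08689813]
 [-0.98385671 -0.03236116 -0.17600775  0.52928446]
 [ 0.17696057 -0.02939073 -0.98377901  1.21646247]
 [ 0.          0.          0.          1.        ]]
{'clock': 0.1, 'qpos': array([-1.46798616e+00,  2.76567634e-01,  1.50603939e+00,  1.20083867e-05,
        1.36071112e+00, -1.20990890e-01]), 'qd': array([ 8.45169323e-05, -2.64397130e-03, -5.13808713e-03,  1.22819871e-03,
       -6.16489221e-04, -1.43816524e-03]), 'effort': array([ 2.36020947e-03, -4.17700267e+01, -2.46404493e+01, -2.48118331e-04,
        5.82360837e-03, -1.35979923e-05]), 'position': array([ 0.12756775, -0.56017098,  0.23049267]), 'ee_rot': array([-8.62657290e-04,  9.93745437e-01,  1.11665850e-01,  1.37134246e-05]), 'contact_force': array([ 0.00410575, -0.23098924, -0.21906767]), 'moment': array([ 0.00824793, -0.0621151 , -0.01838001]), 'width': 0.08536876663746804}
```

View pics/scene0.png

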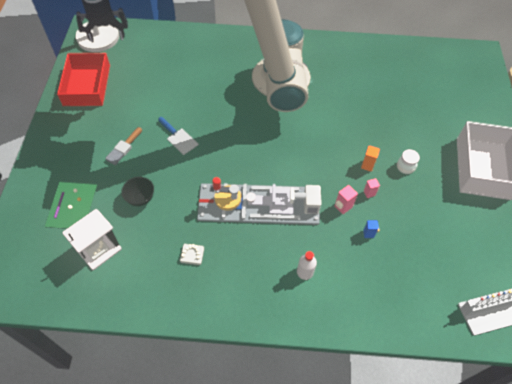

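View pics/top0.png

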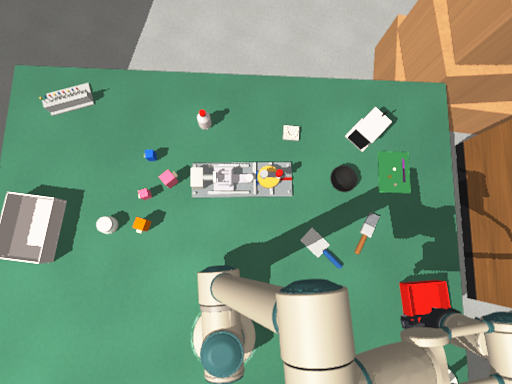

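```bash
cat > h.py <<'E'
import numpy as np,cv2
from rig import *
C={n:calibration(n) for n in("scene","top")}
def proj(n,p):
    c=C[n];q=c["world_to_cam"]@np.append(p,1);u=c["mtx"]@q[:3];return u[:2]/u[2]
def ray(n,uv):
    c=C[n];R=c["world_to_cam"][:3,:3];t=c["world_to_cam"][:3,3]
    return -R.T@t, R.T@np.linalg.solve(c["mtx"],[uv[0],uv[1],1.])
def onz(n,uv,z):
    o,d=ray(n,uv);return o+d*(z-o[2])/d[2]
def tri(uvs,uvt):
    o1,d1=ray("scene",uvs);o2,d2=ray("top",uvt)
    A=np.stack([d1,-d2],1);s=np.linalg.lstsq(A,o2-o1,rcond=None)[0]
    a=o1+d1*s[0];b=o2+d2*s[1];return (a+b)/2,np.linalg.norm(a-b)
def crop(im,x0,y0,x1,y1,f,name):
    cv2.imwrite(name,cv2.resize(cv2.cvtColor(im[y0:y1,x0:x1],cv2.COLOR_RGB2BGR),None,fx=f,fy=f,interpolation=cv2.INTER_CUBIC))
E
python3 - <<'E'
from h import *
s=np.load("scene0.npy");t=np.load("top0.npy")
crop(s,320,140,420,240,6,"pics/s_spec.png");crop(t,120,130,200,240,5,"pics/t_spec.png")
crop(s,190,165,330,230,5.6,"pics/s_rig.png");crop(t,182,150,302,205,6.5,"pics/t_rig.png")
E
```

```text
(no output)
```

View pics/s_spec.png

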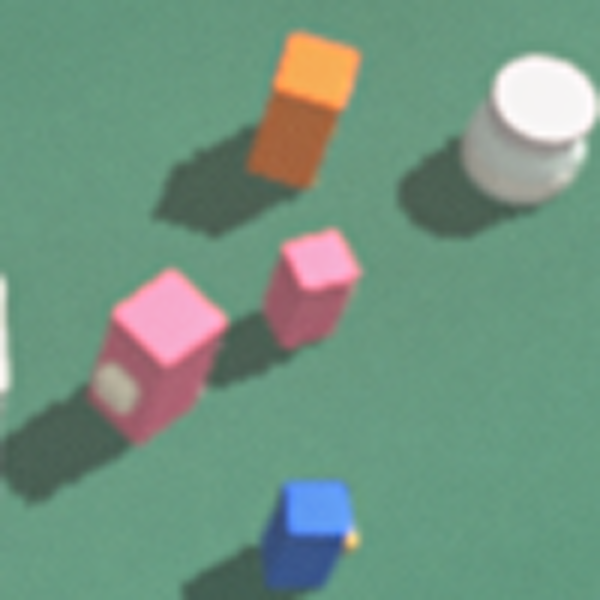

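View pics/t_spec.png

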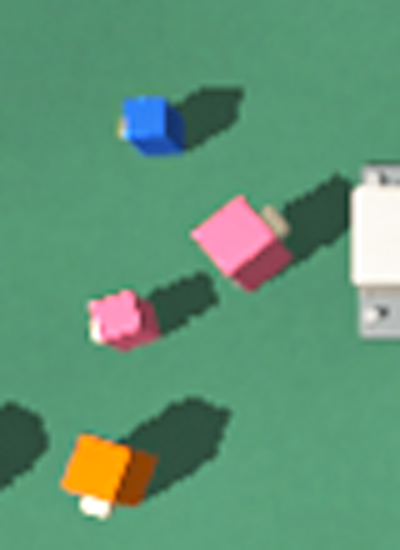

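View pics/s_rig.png

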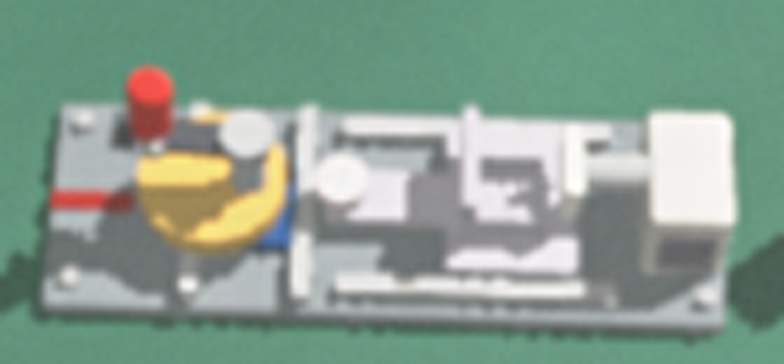

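View pics/t_rig.png

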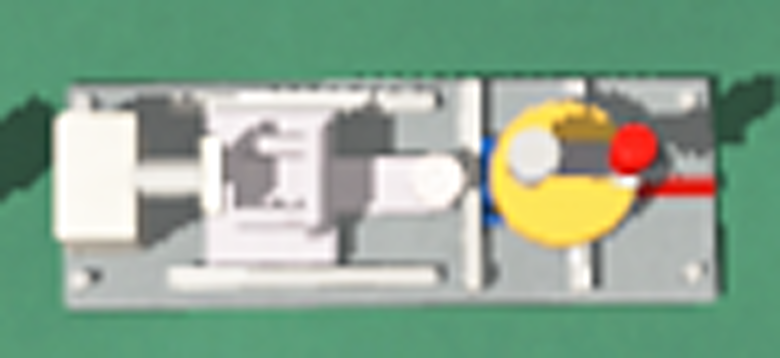

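```bash
cat > m1.py <<'E'
from h import *
def masks(n,im,x0,y0,x1,y1):
    f=8
    c=cv2.resize(im[y0:y1,x0:x1],None,fx=f,fy=f,interpolation=cv2.INTER_CUBIC)
    hsv=cv2.cvtColor(c,cv2.COLOR_RGB2HSV)
    return c,hsv,lambda p:((np.asarray(p,float)+0.5)/f-0.5+[x0,y0])
E
python3 - <<'E'
from m1 import *
s=np.load("scene0.npy");t=np.load("top0.npy")
for n,im,b in(("scene",s,(360,172,385,202)),("top",t,(134,185,155,203))):
    c,hsv,g=masks(n,im,*b)
    h,sv,v=cv2.split(hsv)
    m=((h>150)&(sv>60)&(v>200)).astype(np.uint8)
    m2=((h>150)&(sv>60)).astype(np.uint8)
    cs=max(cv2.findContours(m,0,1)[0],key=cv2.contourArea)
    r=cv2.minAreaRect(cs);box=g(cv2.boxPoints(r))
    W=np.array([onz(n,p,0.06)[:2] for p in box])
    M=cv2.moments(cs);cen=g([M['m10']/M['m00'],M['m01']/M['m00']])
    print(n,box.round(1).tolist(),"\n",W.round(4).tolist(),W.mean(0),onz(n,cen,.06))
    e=W[1]-W[0];e2=W[2]-W[1];print(np.linalg.norm(e),np.degrees(np.arctan2(e[1],e[0])),np.linalg.norm(e2),np.degrees(np.arctan2(e2[1],e2[0])))
    iv=((h>12)&(h<35)&(v>150)&(sv<140)&(sv>15)).astype(np.uint8)
    for q in cv2.findContours(iv,0,1)[0]:
        if cv2.contourArea(q)>100:
            M=cv2.moments(q);cc=g([M['m10']/M['m00'],M['m01']/M['m00']]);print("iv",cv2.contourArea(q)/64,cc,onz(n,cc,.03))
# rig corners
for n,im,b,pts in(("scene",s,(190,165,330,230),[(65,105),(722,328),(42,315)]),("top",t,(182,150,302,205),[(68,85),(715,78),(716,300),(68,305)])):
    f=5.6 if n=="scene" else 6.5
    for p in pts:
        uv=np.array(p)/f+[b[0],b[1]]-.5*(1-1/f); print(n,p,onz(n,uv,.012).round(4))
# red stripe + handle
for n,im,b in(("scene",s,(190,165,240,230)),("top",t,(262,150,302,205))):
    c,hsv,g=masks(n,im,*b);h,sv,v=cv2.split(hsv)
    m=(((h<8)|(h>172))&(sv>150)&(v>90)).astype(np.uint8)
    for q in cv2.findContours(m,0,1)[0]:
        if cv2.contourArea(q)>100:
            r=cv2.minAreaRect(q);print(n,"red",cv2.contourArea(q)/64,g(cv2.boxPoints(r)).round(1).tolist(),g(r[0]))
E
```

```text
scene [[366.4, 180.7], [375.4, 176.4], [379.9, 185.9], [370.8, 190.1]] 
 [[0.4741, 0.2811], [0.456, 0.3098], [0.4895, 0.3214], [0.5072, 0.293]] [0.48170249 0.30135082] [0.48153749 0.30113865 0.06      ]
0.03391037758973914 122.3292160182636 0.03552129708886693 19.090819848962834
iv 2.0546875 [374.90692332 180.34640368] [0.45047679 0.31521869 0.03      ]
top [[137.2, 190.2], [145.9, 187.3], [148.7, 195.8], [140.0, 198.7]] 
 [[0.4872, 0.3209], [0.4985, 0.2916], [0.4688, 0.2795], [0.4577, 0.3087]] [0.4780454  0.30018435] [0.47859401 0.30033227 0.06      ]
0.03144614838840428 -69.04418698248267 0.03202961226837539 -157.773475240816
iv 1.9453125 [138.06082664 194.72264056] [0.47534232 0.32501289 0.03      ]
scene (65, 105) [ 0.4963 -0.2292  0.012 ]
scene (722, 328) [0.6078 0.1413 0.012 ]
scene (42, 315) [ 0.6303 -0.2239  0.012 ]
top (68, 85) [0.6038 0.1418 0.012 ]
top (715, 78) [ 0.6209 -0.2291  0.012 ]
top (716, 300) [ 0.4917 -0.2304  0.012 ]
top (68, 305) [0.4774 0.1348 0.012 ]
scene red 14.6171875 [[198.9, 199.4], [208.9, 199.4], [208.9, 201.1], [198.9, 201.1]] [203.9375 200.25  ]
scene red 50.984375 [[212.7, 177.2], [219.7, 177.2], [219.7, 188.2], [212.7, 188.2]] [216.1875 182.6875]
top red 24.125 [[279.6, 177.2], [291.6, 176.7], [291.7, 179.4], [279.7, 179.8]] [285.6709404  178.28630829]
top red 45.3671875 [[275.2, 168.6], [282.7, 168.6], [282.7, 176.3], [275.2, 176.3]] [278.9375 172.4375]
```

```bash
cat > m2.py <<'E'
from m1 import *
import sys
s=np.load("scene0.npy");t=np.load("top0.npy")
for n,im,b in(("scene",s,(185,165,330,232)),("top",t,(180,150,304,208))):
    print(n,"cam",ray(n,(0,0))[0].round(3))
    c,hsv,g=masks(n,im,*b);h,sv,v=cv2.split(hsv)
    m=(~((h>60)&(h<95)&(sv>65))).astype(np.uint8)
    cv2.imwrite(f"pics/mask_{n}.png",cv2.resize(m*255,None,fx=.6,fy=.6))
    # for each column top/bottom transitions
    q=max(cv2.findContours(m,0,1)[0],key=cv2.contourArea)
    mm=np.zeros_like(m);cv2.drawContours(mm,[q],-1,1,-1)
    cols=[];W=mm.shape[1]
    A=[];B=[]
    for x in range(0,W,4):
        ys=np.where(mm[:,x])[0]
        if len(ys): A.append(g((x,ys[0])));B.append(g((x,ys[-1])))
    for nm,P in(("up",A),("lo",B)):
        P=np.array(P)
        for z in(0,.012):
            w=np.array([onz(n,p,z)[:2] for p in P]); k=(w[:,1]>-.21)&(w[:,1]<.13);w=w[k]
            for i in range(4):
                f=np.polyfit(w[:,1],w[:,0],1);r=w[:,0]-np.polyval(f,w[:,1]);w=w[abs(r)<max(.0015,1.5*np.median(abs(r)))]
            print(n,nm,z,"ang",90-np.degrees(np.arctan(f[0])),"x at y=-.12,0,.1",np.polyval(f,[-.12,0,.1]).round(4),len(w))
    for nm,fn in(("left",0),("right",-1)):
        P=[]
        for y in range(0,mm.shape[0],4):
            xs=np.where(mm[y])[0]
            if len(xs):P.append(onz(n,g((xs[fn],y)),.012)[:2])
        P=np.array(P);k=(P[:,0]>.51)&(P[:,0]<.6);print(n,nm,np.median(P[k],0).round(4),P[k][::12].round(4).tolist())
E
python3 m2.py
```

```text
scene cam [ 1.319 -0.02   1.323]
scene up 0 ang 92.51010601383368 x at y=-.12,0,.1 [0.4793 0.474  0.4696] 121
scene up 0.012 ang 92.51360656888176 x at y=-.12,0,.1 [0.4869 0.4817 0.4773] 123
scene lo 0 ang 92.63806984650829 x at y=-.12,0,.1 [0.6201 0.6145 0.6099] 224
scene lo 0.012 ang 92.63525814636635 x at y=-.12,0,.1 [0.6264 0.6209 0.6163] 226
scene left [ 0.5554 -0.2319] [[0.5106, -0.2333], [0.5327, -0.2326], [0.5545, -0.232], [0.5759, -0.2306], [0.597, -0.2297]]
scene right [0.5543 0.1742] [[0.5114, 0.1494], [0.5331, 0.151], [0.5525, 0.1745], [0.5737, 0.1743], [0.5945, 0.1742]]
top cam [ 0.308 -0.034  1.293]
top up 0 ang 92.6130715156897 x at y=-.12,0,.1 [0.6202 0.6147 0.6102] 181
top up 0.012 ang 92.61521958161997 x at y=-.12,0,.1 [0.6173 0.6119 0.6073] 182
top lo 0 ang 92.57373039198013 x at y=-.12,0,.1 [0.487  0.4816 0.4771] 184
top lo 0.012 ang 92.57137891181604 x at y=-.12,0,.1 [0.4854 0.48   0.4755] 186
top left [0.5538 0.148 ] [[0.5984, 0.1433], [0.5754, 0.1503], [0.5529, 0.1486], [0.5305, 0.1473]]
top right [ 0.5552 -0.2299] [[0.5998, -0.2277], [0.5769, -0.2293], [0.5542, -0.2308], [0.5316, -0.2309]]
```

```bash
python3 - <<'E'
from h import *
S=lambda x,y:np.array([x,y])/5.6+[190,165]-.41
T=lambda x,y:np.array([x,y])/6.5+[182,150]-.42
for nm,a,b in(("handle",(150,82),(633,147)),("cap",(246,131),(533,153)),("roller",(342,177),(439,181))):
    p,e=tri(S(*a),T(*b));print(nm,p.round(4),e.round(4))
    for z in(.09,.115,.135):print("   ",z,onz("scene",S(*a),z)[:2].round(4),onz("top",T(*b),z)[:2].round(4))
O=np.array([.5525,-.121,0]);u=np.array([-.0454,.999,0]);v=np.array([-.999,-.0454,0])
for nm,r in(("pocket",(.14,0,.03)),("hub",(0,0,.115)),("towerfrontTop",(.214,0,.07)),("stripe64",(-.064,0,.012)),("stripe110",(-.110,0,.012))):
    p=O+u*r[0]+v*r[1]+[0,0,r[2]]
    a=proj("scene",p);b=proj("top",p)
    print(nm,p.round(4),"Scrop",((a+.41-[190,165])*5.6).round(0),"Tcrop",((b+.42-[182,150])*6.5).round(0))
E
```

```text
handle [ 0.5535 -0.1684  0.1311] 0.0002
    0.09 [ 0.5271 -0.1736] [ 0.5622 -0.1731]
    0.115 [ 0.5431 -0.1705] [ 0.5569 -0.1702]
    0.135 [ 0.556 -0.168] [ 0.5526 -0.1679]
cap [ 0.5561 -0.1191  0.0944] 0.0004
    0.09 [ 0.5534 -0.1197] [ 0.557  -0.1193]
    0.115 [ 0.5689 -0.1177] [ 0.5519 -0.1175]
    0.135 [ 0.5814 -0.1161] [ 0.5477 -0.1161]
roller [ 0.5491 -0.0697  0.043 ] 0.0018
    0.09 [ 0.5774 -0.067 ] [ 0.5401 -0.0692]
    0.115 [ 0.5924 -0.0661] [ 0.5352 -0.0685]
    0.135 [ 0.6045 -0.0653] [ 0.5314 -0.0679]
pocket [0.5461 0.0189 0.03  ] Scrop [502. 196.] Tcrop [279. 185.]
hub [ 0.5525 -0.121   0.115 ] Scrop [243. 104.] Tcrop [540. 152.]
towerfrontTop [0.5428 0.0928 0.07  ] Scrop [645. 163.] Tcrop [139. 173.]
stripe64 [ 0.5554 -0.1849  0.012 ] Scrop [131. 201.] Tcrop [637. 187.]
stripe110 [ 0.5575 -0.2309  0.012 ] Scrop [ 47. 198.] Tcrop [718. 186.]
```

```bash
python3 - <<'E'
from h import *
S=lambda x,y:np.array([x,y])/6+[320,140]-.42
T=lambda x,y:np.array([x,y])/5+[120,130]-.4
for nm,a,b in(("orangeA",(297,32),(140,453) ),("orangeB",(345,110),(60,490)),("orangeC",(360,50),(80,434)),("bigpink c",(170,318),(240,238)),("small c",(320,260),(117,315)),("blue",(318,505),(152,120)),("jar",(547,100),(None))):
    if b is None:continue
    p,e=tri(S(*a),T(*b));print(nm,p.round(4),e.round(4))
a=S(318,72);print("orange c",onz("scene",a,.08),onz("top",T(98,468),.08))
s=np.load("top0.npy");q=s.copy()
crop(s,132,183,158,205,24,"pics/close.png")
E
```

```text
orangeA [0.3805 0.2725 0.1155] 0.019
orangeB [0.3583 0.3337 0.0259] 0.0106
orangeC [0.3914 0.3073 0.1192] 0.0107
bigpink c [0.5337 0.2172 0.0781] 0.0053
small c [0.4796 0.3008 0.0584] 0.0008
blue [0.6216 0.2901 0.057 ] 0.0057
orange c [0.37630502 0.30089712 0.08      ] [0.37157345 0.29902543 0.08      ]
```

View pics/close.png

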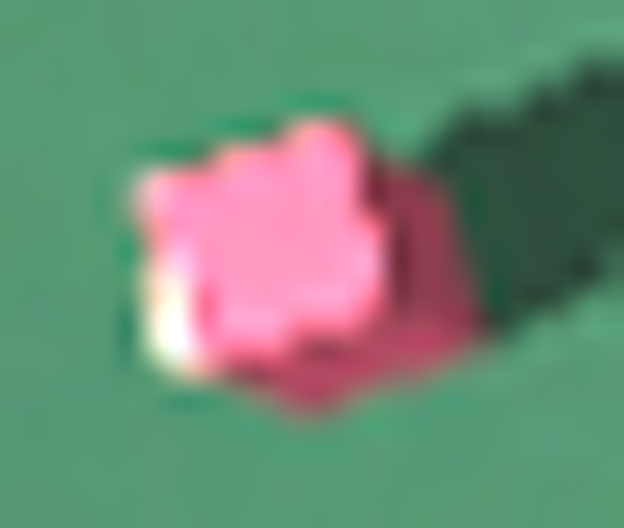

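```bash
cat > plan.py <<'E'
from h import *
from scipy.spatial.transform import Rotation as R
def cur():
    s=get_state();q=s["ee_rot"];return s,s["position"],R.from_quat([q[1],q[2],q[3],q[0]])
def down(yawdeg): # tool x at yaw, z down
    return R.from_euler('z',yawdeg,degrees=True)*R.from_euler('x',180,degrees=True)
def rows(p0,R0,p1,R1,n,dec=1):
    out=[];p=p0.copy();r=R0
    rv=(R0.inv()*R1).as_rotvec(degrees=True)/n
    for i in range(n):
        tgt=p0+(p1-p0)*(i+1)/n
        t=r.inv().apply(tgt-p)*1000
        out.append(np.r_[rv,t].round(dec))
        tr=np.array(out[-1]);p=p+r.apply(tr[3:]/1000);r=r*R.from_rotvec(tr[:3],degrees=True)
    return out
def show(rs,f):
    print(",".join("["+",".join(f"{x:g}" for x in r)+f",{f}]" for r in rs))
U=np.array([-.0454,.999,0]);V=np.array([-.999,-.0454,0]);O=np.array([.5525,-.121,0])
E
python3 - <<'E'
from plan import *
s,p,r=cur()
show(rows(p,r,np.array([.480,.3008,.20]),down(111),20),0.6)
E
```

```text
[-0,-0,-4.9,26.7,-38.1,1.6,0.6],[-0,-0,-4.9,29.9,-35.6,1.6,0.6],[-0,-0,-4.9,32.8,-33,1.6,0.6],[-0,-0,-4.9,35.6,-30,1.6,0.6],[-0,-0,-4.9,37.9,-26.9,1.6,0.6],[-0,-0,-4.9,40.1,-23.5,1.6,0.6],[-0,-0,-4.9,42,-20,1.6,0.6],[-0,-0,-4.9,43.5,-16.4,1.6,0.6],[-0,-0,-4.9,44.8,-12.6,1.6,0.6],[-0,-0,-4.9,45.7,-8.7,1.6,0.6],[-0,-0,-4.9,46.3,-4.8,1.6,0.6],[-0,-0,-4.9,46.5,-0.9,1.5,0.6],[-0,-0,-4.9,46.4,3.2,1.6,0.6],[-0,-0,-4.9,46,7.1,1.6,0.6],[-0,-0,-4.9,45.1,11,1.6,0.6],[-0,-0,-4.9,44.1,14.8,1.6,0.6],[-0,-0,-4.9,42.7,18.6,1.6,0.6],[-0,-0,-4.9,40.9,22.1,1.6,0.6],[-0,-0,-4.9,38.9,25.5,1.6,0.6],[-0,-0,-4.9,36.6,28.8,1.6,0.6]
```

>>> drive_tool:
  targets: [0,0,-4.9,27,-38,1.5,0.6,0,0,-4.9,30,-36,1.5,0.6,0,0,-4.9,33,-33,1.5,0.6,0,0,-4.9,36,-30,1.5,0.6,0,0,-4.9,38,-27,1.5,0.6,0,0,-4.9,40,-23,1.5,0.6,0,0,-4.9,42,-20,1.5,0.6,0,0,-4.9,44,-16,1.5,0.6,0,0,-4.9,45,-13,1.5,0.6,0,0,-4.9,46,-9,1.5,0.6,0,0,-4.9,46,-5,1.5,0.6,0,0,-4.9,46,-1,1.5,0.6]
  grip_force: 40

```text
clock: 1.6
position: [0.34, -0.0419, 0.2132]
ee_rot: [0.0, 0.81, 0.586, 0.0]
contact_force: [0.4, 0.5, 0.1]
width: 0.051
```

>>> drive_tool:
  targets: [0,0,-4.9,46,3,1.5,0.6,0,0,-4.9,46,7,1.5,0.6,0,0,-4.9,45,11,1.5,0.6,0,0,-4.9,44,15,1.5,0.6,0,0,-4.9,43,19,1.5,0.6,0,0,-4.9,41,22,1.5,0.6,0,0,-4.9,39,25,1.5,0.6,0,0,-4.9,37,29,1.5,0.6]

```text
clock: 2.6
position: [0.4806, 0.3026, 0.2007]
ee_rot: [-0.0, 0.566, 0.824, -0.001]
contact_force: [1.1, -0.8, -0.0]
width: 0.0513
```

```bash
python3 - <<'E'
from plan import *
s,p,r=cur();print(s['clock'],p,r.as_matrix()[:,0],s['width'])
show(rows(p,r,np.array([.480,.3008,.10]),down(111),4),0.6)
E
```

```text
2.6 [0.48063433 0.30261556 0.2007052 ] [-3.58427753e-01  9.33557357e-01 -4.54134189e-04] 0.0513426852756713
[-0,0,0,-0.4,-0.3,25.2,0.6],[-0,0,0,-0.3,-0.3,25.2,0.6],[-0,0,0,-0.4,-0.3,25.1,0.6],[-0,0,0,-0.3,-0.3,25.2,0.6]
```

>>> drive_tool:
  targets: [0,0,0,-1.4,-1.1,40,0.6,0,0,0,0,0,40,0.6,0,0,0,0,0,35,0.6,0,0,0,0,0,30,0.6,0,0,0,0,0,18,0.6,0,0,0,0,0,9.5,0.6,0,0,0,0,0,0,0.6]

```text
clock: 3.48
position: [0.4796, 0.2994, 0.0282]
ee_rot: [-0.0, 0.568, 0.823, -0.001]
contact_force: [0.4, 0.8, -0.8]
width: 0.0514
```

```bash
python3 - <<'E'
from plan import *
s,p,r=cur();print(s['clock'],p,r.as_matrix()[:,0],s['width'],s['contact_force'])
a=get_image("scene");t=get_image("top")
crop(a,340,150,400,210,6,"pics/s1.png");crop(t,120,160,180,220,6,"pics/t1.png")
E
python3 -c "
import cv2,numpy as np
cv2.imwrite('pics/st1.png',np.hstack([cv2.imread('pics/s1.png'),cv2.imread('pics/t1.png')]))"
```

```text
3.475 [0.47962324 0.29936621 0.02821088] [-3.55481455e-01  9.34683317e-01 -1.79732808e-04] 0.05136410145269282 [ 0.35074609  0.8304469  -0.75131363]
```

View pics/st1.png

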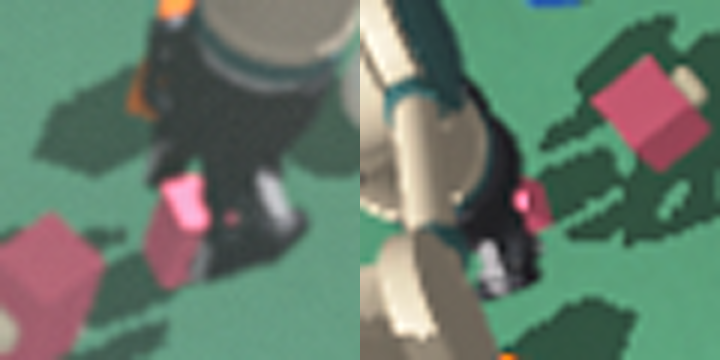

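```bash
python3 - <<'E'
from plan import *
s,p,r=cur()
y=r.as_matrix()[:,1];x=r.as_matrix()[:,0];print(x,y)
Sc=lambda P:((proj("scene",P)+.42-[340,150])*6).round()
Tc=lambda P:((proj("top",P)+.42-[120,160])*6+[360,0]).round()
for nm,P in(("tcp",p),("tcp z60",p+[0,0,.032]),("f+",p+y*.03),("f-",p-y*.03),("f+up",p+y*.03+[0,0,.05]),("f-up",p-y*.03+[0,0,.05]),("spectop",np.array([.4796,.3008,.06])),("specbot",np.array([.4796,.3008,.0])),("crown",np.array([.4796,.3008,.03])+x*.0245)):print(nm,P.round(3),Sc(P),Tc(P))
E
```

```text
[-3.55518259e-01  9.34669336e-01 -8.87218912e-06] [0.93466869 0.35551802 0.00117083]
tcp [0.481 0.3   0.029] [185. 232.] [514. 204.]
tcp z60 [0.481 0.3   0.061] [199. 198.] [500. 196.]
f+ [0.509 0.31  0.029] [209. 279.] [500. 157.]
f- [0.452 0.289 0.029] [162. 185.] [529. 251.]
f+up [0.509 0.31  0.079] [231. 227.] [477. 143.]
f-up [0.452 0.289 0.079] [182. 132.] [507. 240.]
spectop [0.48  0.301 0.06 ] [200. 198.] [499. 198.]
specbot [0.48  0.301 0.   ] [175. 260.] [525. 212.]
crown [0.471 0.324 0.03 ] [230. 219.] [472. 218.]
```

>>> drive_tool:
  targets: [0,0,0,0,0,0,0,0,0,0,0,0,0,0,0,0,0,0,0,0,0,0,0,0,0,0,0,0]
  grip_force: 40

```text
clock: 4.08
position: [0.4807, 0.2998, 0.0297]
ee_rot: [0.001, 0.568, 0.823, 0.001]
contact_force: [0.2, 0.4, 6.2]
width: 0.0274
```

```bash
python3 - <<'E'
from plan import *
s,p,r=cur()
p1=p+[0,0,.12]
show(rows(p,r,p1,r,4),0)
show(rows(p1,r,np.array([.5461,.0179,.150]),down(92.6),8),0)
E
```

```text
[0,0,0,0,0.1,-30,0],[0,0,0,0,0,-30,0],[0,0,0,0,0.1,-30,0],[0,0,0,0,0,-30,0]
[0,-0,2.3,-35.8,-4.9,-0,0],[0,-0,2.3,-36.1,-3.4,-0.1,0],[0,-0,2.3,-36.1,-2,-0,0],[0,-0,2.3,-36.2,-0.6,-0.1,0],[0,-0,2.3,-36.1,1,-0,0],[0,-0,2.3,-36.1,2.3,-0.1,0],[0,-0,2.3,-36,3.8,-0,0],[0,-0,2.3,-35.8,5.3,-0.1,0]
```

>>> drive_tool:
  targets: [0,0,0,0,0,-20,0,0,0,0,0,0,-35,0,0,0,0,0,0,-35,0,0,0,0,0,0,-30,0,0,0,2.3,-36,-5,0,0,0,0,2.3,-36,-3.5,0,0,0,0,2.3,-36,-2,0,0,0,0,2.3,-36,-0.5,0,0,0,0,2.3,-36,1,0,0,0,0,2.3,-36,2.3,0,0,0,0,2.3,-36,3.8,0,0,0,0,2.3,-36,5.3,0,0]

```text
clock: 5.58
position: [0.545, 0.0166, 0.1483]
ee_rot: [-0.0, 0.692, 0.721, -0.0]
contact_force: [0.6, -0.3, -1.5]
width: 0.0275
```

>>> drive_tool:
  targets: [0,0,0,0,0,15,0,0,0,0,0,0,15,0,0,0,0,0,0,0,0]

```text
clock: 5.95
position: [0.5433, 0.0188, 0.1167]
ee_rot: [-0.002, 0.692, 0.722, -0.001]
contact_force: [-0.4, 0.6, -1.5]
width: 0.0275
```

```bash
python3 - <<'E'
from plan import *
s,p,r=cur();print(s['clock'],p,r.as_matrix().round(4),s['width'],s['contact_force'])
a=get_image("scene");t=get_image("top");np.save("s2.npy",a);np.save("t2.npy",t)
crop(a,240,150,330,230,7,"pics/s2.png");crop(t,180,140,270,220,7,"pics/t2.png")
E
```

```text
5.95 [0.54329654 0.01880301 0.11673515] [[-4.330e-02  9.991e-01 -4.800e-03]
 [ 9.991e-01  4.330e-02  8.000e-04]
 [ 1.000e-03 -4.800e-03 -1.000e+00]] 0.027525274614908404 [-0.42636799  0.57023663 -1.4746341 ]
```

View pics/s2.png

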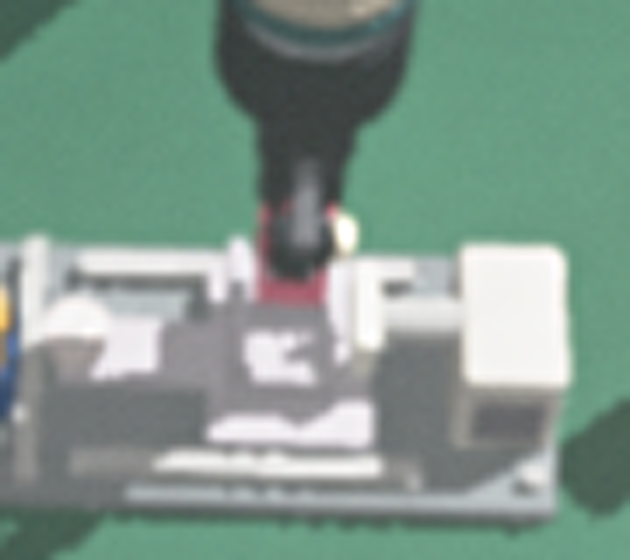

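View pics/t2.png

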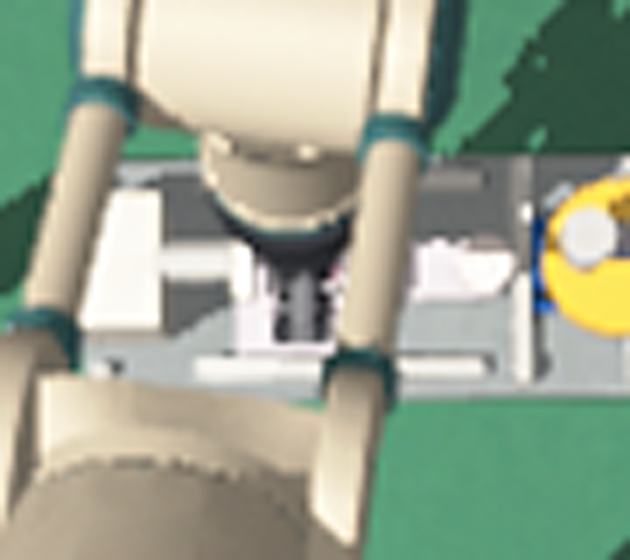

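```bash
cat > ov.py <<'E'
from plan import *
def ovl(im,n,b,f,polys,name):
    x0,y0,x1,y1=b
    c=cv2.resize(cv2.cvtColor(im[y0:y1,x0:x1],cv2.COLOR_RGB2BGR),None,fx=f,fy=f,interpolation=cv2.INTER_CUBIC)
    for P,col in polys:
        q=np.array([((proj(n,p)+.5-[x0,y0])*f).round() for p in P],np.int32)
        cv2.polylines(c,[q],True,col,1)
    cv2.imwrite(name,c)
def rp(x,y,z):return O+U*x+V*y+[0,0,z]
def box(xa,xb,ya,yb,z):return [rp(xa,ya,z),rp(xb,ya,z),rp(xb,yb,z),rp(xa,yb,z)]
E
python3 - <<'E'
from ov import *
P=[(box(.123,.157,-.016,.016,.030),(0,0,255)),(box(.123,.157,-.024,-.016,.048),(0,200,0)),(box(.123,.157,.016,.024,.048),(0,200,0)),(box(.115,.123,-.024,.024,.074),(255,0,0)),(box(.214,.259,-.03,.03,.07),(0,255,255)),(box(-.11,.26,-.065,.065,.012),(255,0,255))]
s=np.load("scene0.npy");t=np.load("top0.npy")
ovl(s,"scene",(240,165,330,230),8,P,"pics/ov_s.png")
ovl(t,"top",(182,150,262,205),9,P,"pics/ov_t.png")
E
```

```text
(no output)
```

View pics/ov_s.png

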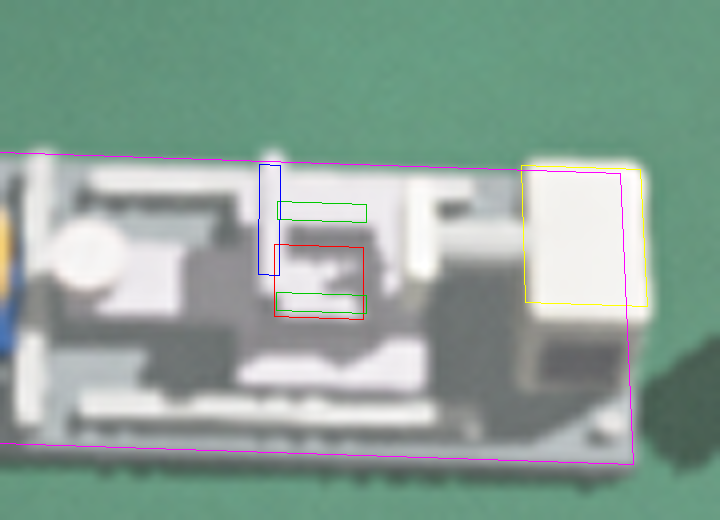

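View pics/ov_t.png

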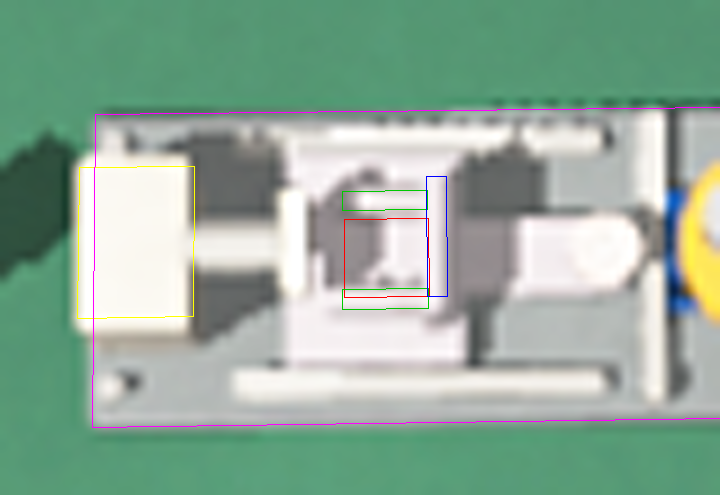

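```bash
python3 - <<'E'
from ov import *
a=np.load("s2.npy");t=np.load("t2.npy")
s,p,r=cur();print(s['clock'],p,s['contact_force'])
p=np.array([.5433,.0188,.1167])
m=r.as_matrix();zb=p[2]-.0297
def bl(dx):
    out=[]
    for z,c in((zb,(0,255,0)),(zb+.06,(255,0,0))):
        out.append(([p*[1,1,0]+[0,0,z]+m[:,0]*(i+dx)+m[:,1]*j for i,j in((-.015,-.014),(.015,-.014),(.015,.014),(-.015,.014))],c))
    return out
P=bl(.0)+[([p*[1,1,0]+[0,0,zb+.03]+m[:,0]*.0245+m[:,1]*j for j in(-.008,.008)],(0,0,255))]
P+=[(box(.115,.123,-.024,.024,.074),(255,255,0)),(box(.214,.259,-.03,.03,.07),(0,255,255))]
ovl(a,"scene",(250,150,330,210),9,P,"pics/ov_s2.png")
c=cv2.resize(a[150:230,250:330],None,fx=8,fy=8,interpolation=cv2.INTER_CUBIC);h=cv2.cvtColor(c,cv2.COLOR_RGB2HSV)
k=((h[...,0]>165)&(h[...,1]>90)&(h[...,2]>70))
for y in range(420,370,-6):
  for y2 in [y]:
    xs=np.where(k[y2,:])[0]
for y in range(0,640,12):
    xs=np.where(k[y])[0]
    if len(xs)>20:
        l=250+(xs[0]+.5)/8-.5;rr=250+(xs[-1]+.5)/8-.5;row=150+(y+.5)/8-.5
        print(round(row,1),round(l,1),round(rr,1),len(xs))
E
```

```text
6.05 [0.54484317 0.01866962 0.1183441 ] [ 0.36000852 -0.17144132 -1.28388925]
190.1 277.3 285.2 22
191.6 277.3 285.1 63
```

View pics/ov_s2.png

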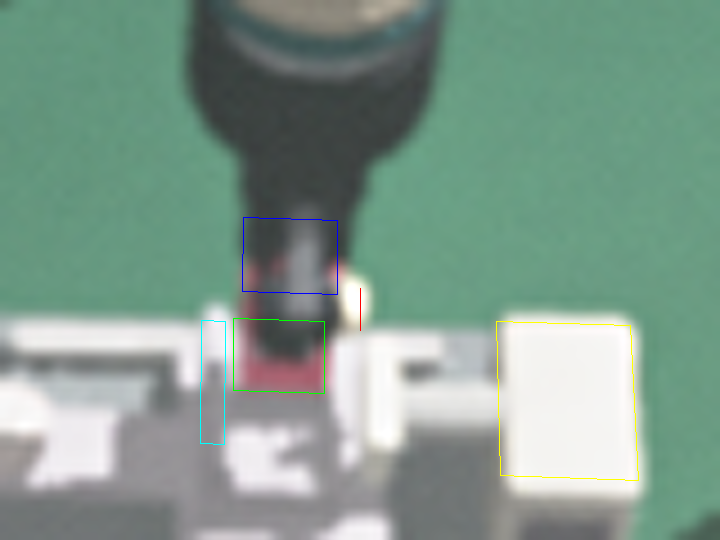

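>>> drive_tool:
  targets: [0,0,0,0,0.7,12,0,0,0,0,0,0,12,0,0,0,0,0,0,10,0,0,0,0,0,0,0,0,0,0,0,0,0,0,0]

```text
clock: 6.68
position: [0.5462, 0.0177, 0.0848]
ee_rot: [0.0, 0.692, 0.722, 0.0]
contact_force: [0.2, 0.1, -0.4]
width: 0.0273
```

```bash
python3 - <<'E'
from ov import *
a=get_image("scene");t=get_image("top")
s,p,r=cur();print(s['clock'],p,s['contact_force'],r.as_matrix().round(4).tolist())
ovl(a,"scene",(250,150,330,210),9,[],"pics/s3.png");ovl(t,"top",(190,150,260,205),9,[],"pics/t3.png")
E
```

```text
6.775 [0.54638997 0.0177131  0.08514061] [-0.28567328 -0.7604427  -1.34974243] [[-0.0422, 0.9991, 0.0009], [0.9991, 0.0422, -0.0002], [-0.0002, 0.0009, -1.0]]
```

View pics/s3.png

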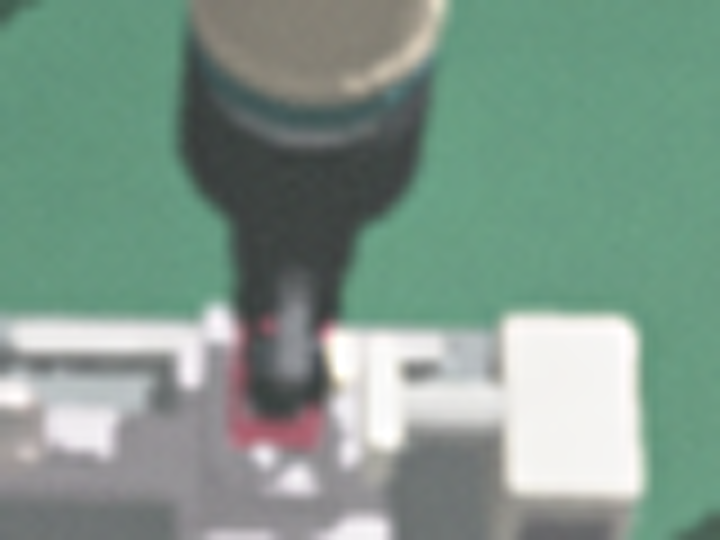

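View pics/t3.png

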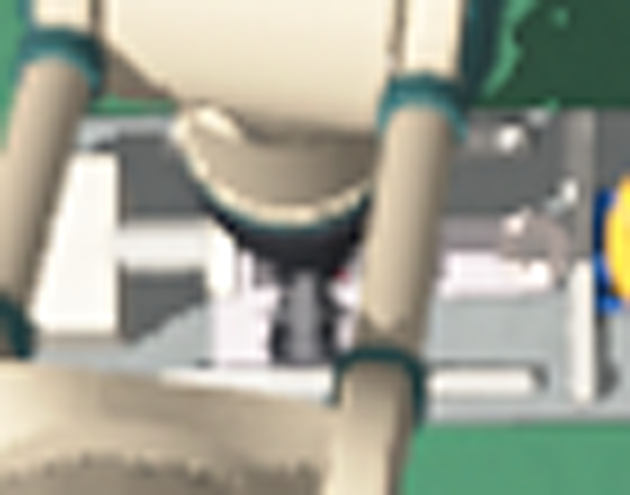

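>>> drive_tool:
  targets: [0,0,0,1.2,-0.7,4,0,0,0,0,0,0,4,0,0,0,0,0,0,4,0,0,0,0,0,0,2,0,0,0,0,0,0,0,0]

```text
clock: 7.4
position: [0.5451, 0.0189, 0.0705]
ee_rot: [-0.0, 0.692, 0.722, -0.0]
contact_force: [0.5, -0.0, -0.8]
width: 0.0276
```

>>> drive_tool:
  targets: [0,0,0,0,0,4,0,0,0,0,0,0,3,0,0,0,0,0,0,2,0,0,0,0,0,0,0,0,0,0,0,0,0,0,0]

```text
clock: 8.02
position: [0.5453, 0.0189, 0.0619]
ee_rot: [0.0, 0.692, 0.722, 0.0]
contact_force: [-0.4, -0.1, -0.7]
width: 0.0276
```

>>> drive_tool:
  targets: [0,0,0,0,0,1,0,0,0,0,0,0,1,0,0,0,0,0,0,0,0]

```text
clock: 8.4
position: [0.5453, 0.019, 0.0597]
ee_rot: [0.0, 0.692, 0.722, -0.0]
contact_force: [0.0, 0.4, -2.0]
width: 0.027
```

>>> drive_tool:
  targets: [0,0,0,0,0,1,0,0,0,0,0,0,0,0]

```text
clock: 8.65
position: [0.5453, 0.0189, 0.0597]
ee_rot: [0.0, 0.692, 0.722, 0.0]
contact_force: [-2.3, -0.4, 5.7]
width: 0.0273
```

>>> drive_tool:
  targets: [0,0,0,0,0,-1,0.6,0,0,0,0,0,0,0.6,0,0,0,0,0,0,0.6,0,0,0,0,0,-20,0.6,0,0,0,0,0,-40,0.6,0,0,0,0,0,-40,0.6]

```text
clock: 9.4
position: [0.545, 0.019, 0.1604]
ee_rot: [-0.0, 0.692, 0.722, -0.0]
contact_force: [0.5, 0.1, -0.3]
width: 0.0511
```

>>> drive_tool:
  targets: [0,0,0,-60,0,-20,0.6,0,0,0,-60,0,0,0.6,0,0,0,0,0,0,0.6]

```text
clock: 9.78
position: [0.5508, -0.1043, 0.1797]
ee_rot: [0.001, 0.694, 0.72, -0.0]
contact_force: [0.2, 1.1, 0.6]
width: 0.051
```

```bash
python3 - <<'E'
from ov import *
a=get_image("scene");t=get_image("top");np.save("s4.npy",a);np.save("t4.npy",t)
s,p,r=cur();print(s['clock'],p,s['contact_force'])
ovl(a,"scene",(190,145,330,235),5.6,[],"pics/s4.png");ovl(t,"top",(182,140,302,215),6.5,[],"pics/t4.png")
E
```

```text
9.875 [ 0.54992048 -0.10053535  0.17914846] [-1.52518936  0.09358829 -0.23542567]
```

View pics/s4.png

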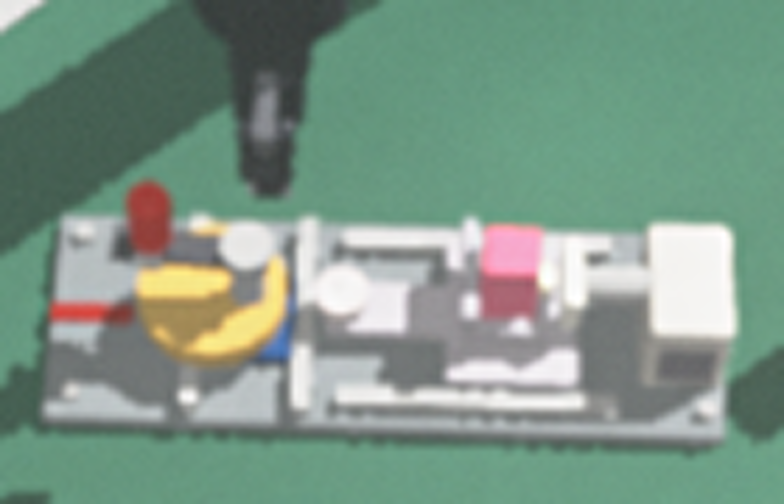

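View pics/t4.png

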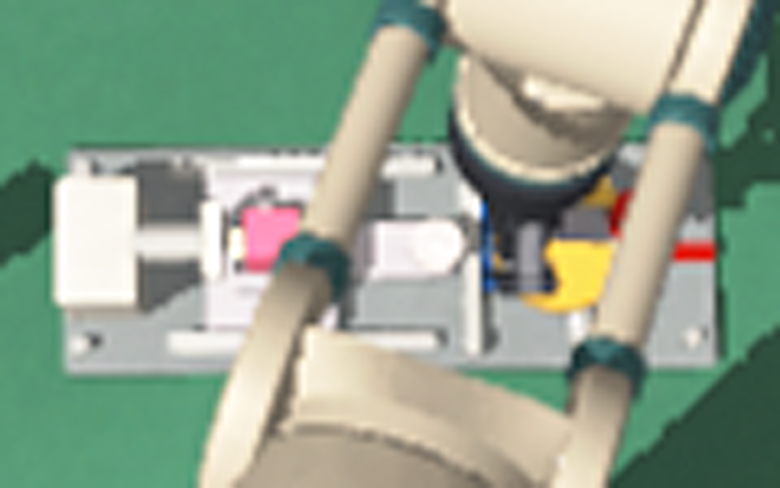

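>>> drive_tool:
  targets: [0,0,0,-35,0.5,0,0.6,0,0,0,-33,0.6,0,0.6,0,0,0,0,0,0,0.6,0,0,0,0,0,0,0.6]

```text
clock: 10.38
position: [0.554, -0.1664, 0.1791]
ee_rot: [-0.001, 0.692, 0.722, 0.0]
contact_force: [0.0, 1.0, -0.2]
width: 0.0517
```

```bash
python3 - <<'E'
from ov import *
s,p,r=cur();print(s['clock'],p,s['contact_force'])
d=r.inv().apply(np.array([.554,-.169,.101])-p)*1000;print(d)
E
```

```text
10.375 [ 0.55400927 -0.16642568  0.17913869] [ 0.04439482  1.00029637 -0.23407518]
[-2.68341476e+00 -4.69362239e-02  7.81350038e+01]
```

>>> drive_tool:
  targets: [0,0,0,0,0,30,0.6,0,0,0,0,0,25,0.6,0,0,0,0,0,15,0.6,0,0,0,0,0,8,0.6,0,0,0,0,0,0,0.6]

```text
clock: 11.0
position: [0.5543, -0.1677, 0.1015]
ee_rot: [-0.0, 0.692, 0.722, -0.0]
contact_force: [0.8, -0.1, 0.1]
width: 0.051
```

```bash
python3 - <<'E'
from ov import *
a=get_image("scene")
s,p,r=cur();print(s['clock'],p,s['contact_force'])
ovl(a,"scene",(190,145,260,210),9,[],"pics/s5.png")
E
```

```text
11.05 [ 0.55470658 -0.16801916  0.10201805] [ 1.35640336 -0.17660371  0.37511445]
```

View pics/s5.png

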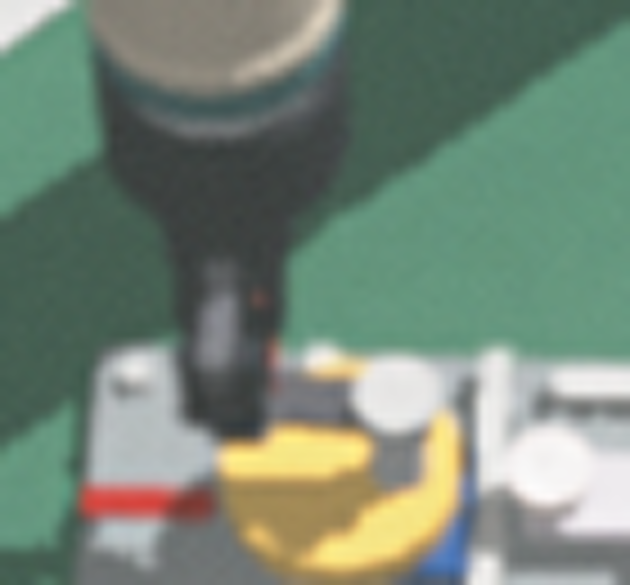

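```bash
python3 - <<'E'
from ov import *
s,p,r=cur()
for x,z in((0,.135),(.035,.105),(.035,.13),(0.035,.15)):
    q=p*[1,1,0]+[x,0,z];print(x,z,((proj("scene",q)+.5-[190,145])*9).round())
E
```

```text
0 0.135 [242. 309.]
0.035 0.105 [234. 451.]
0.035 0.13 [230. 410.]
0.035 0.15 [227. 377.]
```

>>> drive_tool:
  targets: [0,0,0,0,0,0,0,0,0,0,0,0,0,0,0,0,0,0,0,0,0,0,0,0,0,0,0,0,0,0,0,0,0,0,0]
  grip_force: 80

```text
clock: 11.68
position: [0.555, -0.1684, 0.1026]
ee_rot: [0.001, 0.692, 0.722, 0.0]
contact_force: [0.1, 0.2, 6.2]
width: 0.0215
```

```bash
cat > log.py <<'E'
from plan import *
import json,sys
s,p,r=cur();m=r.as_matrix()
d=p-O;f=s['contact_force']
print("t",round(s['clock'],3),"rig xy mm",(np.array([d@U,d@V])*1000).round(2),"z",p[2].round(4),"F rig",np.round([f@U,f@V,f[2]],1),"w",round(s['width'],4),"toolx ang vs rig",np.degrees(np.arctan2(m[:2,0]@V[:2],m[:2,0]@U[:2])).round(2),"qd",abs(s['qd']).max().round(3))
E
python3 log.py
```

```text
t 11.675 rig xy mm [-47.51  -0.39] z 0.1026 F rig [ 0.2 -0.1  6.2] w 0.0215 toolx ang vs rig -0.18 qd 0.001
```

```bash
cat > pl.py <<'E'
import numpy as np,json,sys
# usage: pl.py cx cy R th1 n [dr1 dr2]  ; state cmd.json has commanded rig xy mm
cx,cy,R,th1,n=map(float,sys.argv[1:6]);n=int(n)
fx,fy=(list(map(float,sys.argv[6:8]))+[0,0])[:2]  # extra offset mm at end target (feed-forward), rig axes
st=json.load(open("cmd.json"));c=np.array(st["c"]);th0=st["th"];o0=np.array(st.get("off",[0,0]))
a=np.radians(-0.18);out=[];cc=c.copy()
for i in range(n):
    w=(i+1)/n;th=th0+(th1-th0)*w;o=o0*(1-w)+np.array([fx,fy])*w
    tgt=np.array([cx-R*np.cos(th),cy+R*np.sin(th)])+o
    d=tgt-cc
    # tool axes in rig coords: x=(cos a, sin a), y = (sin a,-cos a)
    t=np.array([d@[np.cos(a),np.sin(a)],d@[np.sin(a),-np.cos(a)]]).round(1)
    out+= [f"0,0,0,{t[0]:g},{t[1]:g},0,0"]
    cc=cc+t[0]*np.array([np.cos(a),np.sin(a)])+t[1]*np.array([np.sin(a),-np.cos(a)])
print(", ".join(out));print("end cmd",cc.round(2),"th",th1)
json.dump({"c":cc.tolist(),"th":th1,"off":[fx,fy]},open("cmd.json","w"))
E
echo '{"c":[-47.51,-0.39],"th":0.1}' > cmd.json
python3 pl.py 1.8 -5.4 49.5 0.5 8
```

```text
0,0,0,0.4,-2.4,0,0, 0,0,0,0.4,-2.4,0,0, 0,0,0,0.5,-2.4,0,0, 0,0,0,0.7,-2.4,0,0, 0,0,0,0.8,-2.4,0,0, 0,0,0,0.9,-2.3,0,0, 0,0,0,1,-2.2,0,0, 0,0,0,1.1,-2.2,0,0
end cmd [-41.65  18.29] th 0.5
```

>>> drive_tool:
  targets: [0,0,0,0.4,-2.4,0,0,0,0,0,0.4,-2.4,0,0,0,0,0,0.5,-2.4,0,0,0,0,0,0.7,-2.4,0,0,0,0,0,0.8,-2.4,0,0,0,0,0,0.9,-2.3,0,0,0,0,0,1,-2.2,0,0,0,0,0,1.1,-2.2,0,0]

```text
clock: 12.68
position: [0.5366, -0.1641, 0.1027]
ee_rot: [0.002, 0.692, 0.722, 0.0]
contact_force: [1.8, -1.5, 5.3]
width: 0.0215
```

```bash
python3 log.py
```

```text
t 12.675 rig xy mm [-42.35  17.84] z 0.1027 F rig [-1.6 -1.7  5.3] w 0.0215 toolx ang vs rig -0.18 qd 0.043
```

```bash
python3 pl.py 1.8 -5.4 49.5 1.0 10
```

```text
0,0,0,1.2,-2.2,0,0, 0,0,0,1.4,-2.1,0,0, 0,0,0,1.4,-2,0,0, 0,0,0,1.6,-1.9,0,0, 0,0,0,1.6,-1.9,0,0, 0,0,0,1.7,-1.7,0,0, 0,0,0,1.8,-1.7,0,0, 0,0,0,1.9,-1.6,0,0, 0,0,0,2,-1.5,0,0, 0,0,0,2,-1.4,0,0
end cmd [-24.99  36.24] th 1.0
```

>>> drive_tool:
  targets: [0,0,0,1.2,-2.2,0,0,0,0,0,1.4,-2.1,0,0,0,0,0,1.4,-2,0,0,0,0,0,1.6,-1.9,0,0,0,0,0,1.6,-1.9,0,0]

```text
clock: 13.3
position: [0.526, -0.1577, 0.1027]
ee_rot: [0.002, 0.692, 0.722, -0.0]
contact_force: [0.4, -2.1, 5.6]
width: 0.0213
```

```bash
python3 log.py
```

```text
t 13.3 rig xy mm [-35.44  28.17] z 0.1027 F rig [-2.1 -0.3  5.6] w 0.0213 toolx ang vs rig -0.17 qd 0.04
```

>>> drive_tool:
  targets: [0,0,0,1.7,-1.7,0,0,0,0,0,1.8,-1.7,0,0,0,0,0,1.9,-1.6,0,0,0,0,0,2,-1.5,0,0,0,0,0,2,-1.4,0,0]

```text
clock: 13.92
position: [0.5172, -0.1487, 0.1026]
ee_rot: [0.002, 0.692, 0.722, -0.001]
contact_force: [-1.5, -3.0, 5.6]
width: 0.0213
```

```bash
python3 log.py
```

```text
t 13.925 rig xy mm [-26.12  36.56] z 0.1026 F rig [-3.   1.7  5.6] w 0.0213 toolx ang vs rig -0.15 qd 0.031
```

```bash
cat > fit.py <<'E'
import numpy as np,sys
from scipy.optimize import least_squares
P=np.array([[float(a) for a in l.split()] for l in open("pts.txt")])
for cx in (None,0.,1.,2.,3.):
    f=(lambda v:np.hypot(P[:,0]-v[0],P[:,1]-v[1])-v[2]) if cx is None else (lambda v:np.hypot(P[:,0]-cx,P[:,1]-v[1])-v[2])
    r=least_squares(f,[1.,-4,52]);v=r.x.copy()
    if cx is not None:v[0]=cx
    th=np.arctan2(P[:,1]-v[1],-(P[:,0]-v[0]))
    print(cx,v.round(2),"res",r.fun.round(2),"th",th.round(3))
E
cat > pts.txt <<'E'
-47.51 -.39
-42.35 17.84
-35.44 28.17
-26.12 36.56
E
python3 fit.py
```

```text
None [ 2.6  -4.73 50.3 ] res [-0.  0. -0.  0.] th [0.086 0.465 0.713 0.963]
0.0 [ 0.   -3.3  47.49] res [ 0.1  -0.16 -0.1   0.16] th [0.061 0.463 0.726 0.991]
1.0 [ 1.   -3.85 48.57] res [ 0.06 -0.1  -0.06  0.1 ] th [0.071 0.464 0.721 0.98 ]
2.0 [ 2.   -4.4  49.65] res [ 0.02 -0.03 -0.02  0.04] th [0.081 0.465 0.716 0.969]
3.0 [ 3.   -4.96 50.73] res [-0.02  0.03  0.01 -0.02] th [0.09  0.466 0.711 0.959]
```

```bash
echo '{"c":[-24.99,36.24],"th":0.978,"off":[0.5,-0.75]}' > cmd.json; python3 pl.py 2.6 -4.73 50.3 1.6 12
```

```text
0,0,0,2.1,-1.5,0,0, 0,0,0,2.3,-1.3,0,0, 0,0,0,2.3,-1.3,0,0, 0,0,0,2.3,-1.1,0,0, 0,0,0,2.4,-1,0,0, 0,0,0,2.4,-0.8,0,0, 0,0,0,2.5,-0.7,0,0, 0,0,0,2.5,-0.6,0,0, 0,0,0,2.6,-0.5,0,0, 0,0,0,2.5,-0.3,0,0, 0,0,0,2.6,-0.2,0,0, 0,0,0,2.5,-0.1,0,0
end cmd [ 4.04 45.55] th 1.6
```

>>> drive_tool:
  targets: [0,0,0,2.1,-1.5,0,0,0,0,0,2.3,-1.3,0,0,0,0,0,2.3,-1.3,0,0,0,0,0,2.3,-1.1,0,0,0,0,0,2.4,-1,0,0,0,0,0,2.4,-0.8,0,0,0,0,0,2.5,-0.7,0,0,0,0,0,2.5,-0.6,0,0,0,0,0,2.6,-0.5,0,0,0,0,0,2.5,-0.3,0,0,0,0,0,2.6,-0.2,0,0,0,0,0,2.5,-0.1,0,0]
  grip_force: 110

```text
clock: 15.42
position: [0.5066, -0.1202, 0.1027]
ee_rot: [0.002, 0.692, 0.722, -0.001]
contact_force: [-1.6, -3.9, 6.6]
width: 0.0205
```

```bash
python3 log.py;  python3 pl.py 2.6 -4.73 50.3 2.0 8
```

```text
t 15.425 rig xy mm [ 2.88 45.82] z 0.1027 F rig [-3.8  1.8  6.6] w 0.0205 toolx ang vs rig -0.14 qd 0.034
0,0,0,2.5,0.1,0,0, 0,0,0,2.5,0.3,0,0, 0,0,0,2.5,0.4,0,0, 0,0,0,2.5,0.5,0,0, 0,0,0,2.4,0.6,0,0, 0,0,0,2.4,0.7,0,0, 0,0,0,2.4,0.9,0,0, 0,0,0,2.3,1,0,0
end cmd [23.53 40.99] th 2.0
```

>>> drive_tool:
  targets: [0,0,0,2.5,0.1,0,0,0,0,0,2.5,0.3,0,0,0,0,0,2.5,0.4,0,0,0,0,0,2.5,0.5,0,0,0,0,0,2.4,0.6,0,0,0,0,0,2.4,0.7,0,0,0,0,0,2.4,0.9,0,0,0,0,0,2.3,1,0,0]

```text
clock: 16.42
position: [0.5089, -0.1032, 0.1027]
ee_rot: [0.003, 0.691, 0.723, -0.004]
contact_force: [-6.6, -12.4, 8.2]
width: 0.0207
```

```bash
python3 log.py; echo "2.88 45.82" >> pts.txt; python3 - <<'E'
E
python3 fit.py
```

```text
t 16.425 rig xy mm [19.74 42.78] z 0.1027 F rig [-12.1   7.1   8.2] w 0.0207 toolx ang vs rig -0.01 qd 0.038
None [ 3.05 -4.97 50.78] res [-0.01  0.03  0.01 -0.03  0.01] th [0.09  0.466 0.711 0.958 1.567]
0.0 [ 0.   -2.03 47.08] res [ 0.45 -0.3  -0.52 -0.48  0.85] th [0.035 0.439 0.706 0.976 1.631]
1.0 [ 1.   -2.98 48.28] res [ 0.3  -0.19 -0.34 -0.33  0.56] th [0.053 0.448 0.707 0.97  1.609]
2.0 [ 2.   -3.95 49.49] res [ 0.15 -0.08 -0.16 -0.18  0.28] th [0.072 0.457 0.709 0.964 1.588]
3.0 [ 3.   -4.92 50.72] res [-0.01  0.02  0.   -0.04  0.02] th [0.089 0.465 0.711 0.959 1.568]
```

```bash
echo '{"c":[23.53,40.99],"th":1.907,"off":[3.73,-1.98]}' > cmd.json; python3 pl.py 3.05 -4.97 50.78 2.2 6 4.6 -1.7
```

```text
0,0,0,2.5,0.8,0,0, 0,0,0,2.4,1,0,0, 0,0,0,2.4,1,0,0, 0,0,0,2.3,1.1,0,0, 0,0,0,2.2,1.3,0,0, 0,0,0,2.2,1.4,0,0
end cmd [37.51 34.35] th 2.2
```

>>> drive_tool:
  targets: [0,0,0,2.5,0.8,0,0,0,0,0,2.4,1,0,0,0,0,0,2.4,1,0,0,0,0,0,2.3,1.1,0,0,0,0,0,2.2,1.3,0,0,0,0,0,2.2,1.4,0,0]

```text
clock: 17.18
position: [0.5146, -0.0905, 0.1027]
ee_rot: [0.003, 0.691, 0.723, -0.005]
contact_force: [-7.1, -15.7, 8.0]
width: 0.0207
```

```bash
cat >> log.py <<'E'
c0=[float(a) for a in (sys.argv[1:4] or [3.05,-4.97,50.78])]
q=np.array([d@U,d@V])*1000-c0[:2];th=np.arctan2(q[1],-q[0])%(2*np.pi)
F=-np.array([f@U,f@V]);tt=np.array([np.sin(th),np.cos(th)]);rr=np.array([-np.cos(th),np.sin(th)])
st=json.load(open("cmd.json"));c=np.array(st["c"]);pos=np.array(c0[:2])+c0[2]*rr
print("th",th.round(3),"r-R",(np.hypot(*q)-c0[2]).round(2),"hand Ft",(F@tt).round(1),"Fr",(F@rr).round(1),"Fx,Fy",F.round(1),"cmd-pos",(c-pos).round(2))
st["th"]=float(th);st["off"]=(c-pos).tolist()
if "sync" in sys.argv: json.dump(st,open("cmd.json","w"))
E
sed -i 's/sys.argv\[1:4\] or/[a for a in sys.argv[1:4] if a!="sync"] or/' log.py
python3 log.py sync
```

```text
t 17.175 rig xy mm [32.21 36.52] z 0.1027 F rig [-15.4   7.9   8. ] w 0.0207 toolx ang vs rig 0.01 qd 0.042
th 2.183 r-R -0.06 hand Ft 17.1 Fr 2.4 Fx,Fy [15.4 -7.9] cmd-pos [ 5.26 -2.23]
```

```bash
python3 pl.py 3.05 -4.97 50.78 2.42 5 6.2 -1.8
```

```text
0,0,0,2.1,1.3,0,0, 0,0,0,2.1,1.5,0,0, 0,0,0,2,1.5,0,0, 0,0,0,1.9,1.6,0,0, 0,0,0,1.8,1.6,0,0
end cmd [47.39 26.81] th 2.42
```

>>> drive_tool:
  targets: [0,0,0,2.1,1.3,0,0,0,0,0,2.1,1.5,0,0,0,0,0,2,1.5,0,0,0,0,0,1.9,1.6,0,0,0,0,0,1.8,1.6,0,0]

```text
clock: 17.8
position: [0.522, -0.0811, 0.1028]
ee_rot: [0.004, 0.691, 0.723, -0.005]
contact_force: [-5.8, -17.6, 8.1]
width: 0.0207
```

```bash
python3 log.py sync; python3 pl.py 3.05 -4.97 50.78 2.6 4 7 -2.0
```

```text
t 17.8 rig xy mm [41.23 28.67] z 0.1028 F rig [-17.4   6.6   8.1] w 0.0207 toolx ang vs rig 0.02 qd 0.035
th 2.419 r-R 0.11 hand Ft 16.4 Fr 8.7 Fx,Fy [17.4 -6.6] cmd-pos [ 6.23 -1.78]
0,0,0,1.7,1.8,0,0, 0,0,0,1.6,1.9,0,0, 0,0,0,1.5,1.9,0,0, 0,0,0,1.4,2,0,0
end cmd [53.56 19.2 ] th 2.6
```

>>> drive_tool:
  targets: [0,0,0,1.7,1.8,0,0,0,0,0,1.6,1.9,0,0,0,0,0,1.5,1.9,0,0,0,0,0,1.3,1.9,0,0]

```text
clock: 18.3
position: [0.5295, -0.0751, 0.1028]
ee_rot: [0.004, 0.691, 0.723, -0.005]
contact_force: [-5.1, -18.7, 7.5]
width: 0.0209
```

```bash
python3 - <<'E'
import json;st=json.load(open("cmd.json"));st["c"]=[st["c"][0]-.1,st["c"][1]+.1];json.dump(st,open("cmd.json","w"))
E
python3 log.py sync; python3 pl.py 3.05 -4.97 50.78 2.8 5 6 -1.8
```

```text
t 18.3 rig xy mm [46.9  20.94] z 0.1028 F rig [-18.4   5.9   7.5] w 0.0209 toolx ang vs rig 0.02 qd 0.027
th 2.608 r-R 0.15 hand Ft 14.5 Fr 12.9 Fx,Fy [18.4 -5.9] cmd-pos [ 6.69 -1.57]
0,0,0,0.8,1.7,0,0, 0,0,0,0.8,1.8,0,0, 0,0,0,0.7,1.8,0,0, 0,0,0,0.6,1.9,0,0, 0,0,0,0.6,1.8,0,0
end cmd [56.93 10.28] th 2.8
```

>>> drive_tool:
  targets: [0,0,0,0.8,1.7,0,0,0,0,0,0.8,1.8,0,0,0,0,0,0.7,1.8,0,0,0,0,0,0.6,1.9,0,0,0,0,0,0.6,1.8,0,0]

```text
clock: 18.92
position: [0.538, -0.0705, 0.1027]
ee_rot: [0.004, 0.691, 0.723, -0.005]
contact_force: [-4.3, -15.2, 0.4]
width: 0.0205
```

```bash
python3 log.py sync; python3 pl.py 3.05 -4.97 50.78 3.0 5 3.0 -1.2
```

```text
t 18.925 rig xy mm [51.06 12.17] z 0.1027 F rig [-14.9   5.    0.4] w 0.0205 toolx ang vs rig -0.01 qd 0.028
th 2.799 r-R 0.2 hand Ft 9.7 Fr 12.4 Fx,Fy [14.9 -5. ] cmd-pos [ 6.06 -1.82]
0,0,0,0,1.8,0,0, 0,0,0,0,1.9,0,0, 0,0,0,-0.1,1.8,0,0, 0,0,0,-0.2,1.9,0,0, 0,0,0,-0.3,1.9,0,0
end cmd [56.3   0.99] th 3.0
```

>>> drive_tool:
  targets: [0,0,0,0,1.8,0,0,0,0,0,0,1.9,0,0,0,0,0,-0.1,1.8,0,0,0,0,0,-0.2,1.9,0,0,0,0,0,-0.3,1.9,0,0]

```text
clock: 19.55
position: [0.5475, -0.0682, 0.1027]
ee_rot: [0.002, 0.691, 0.722, -0.003]
contact_force: [-3.0, -6.4, 0.1]
width: 0.0206
```

```bash
python3 log.py sync; python3 pl.py 3.05 -4.97 50.78 3.2 5 1.5 0
```

```text
t 19.55 rig xy mm [52.93  2.57] z 0.1027 F rig [-6.3  3.3  0.1] w 0.0206 toolx ang vs rig -0.1 qd 0.031
th 2.992 r-R -0.34 hand Ft 4.2 Fr 5.7 Fx,Fy [ 6.3 -3.3] cmd-pos [ 3.04 -1.63]
0,0,0,-0,1.8,0,0, 0,0,0,-0.1,1.8,0,0, 0,0,0,-0.3,1.7,0,0, 0,0,0,-0.2,1.8,0,0, 0,0,0,-0.4,1.8,0,0
end cmd [55.28 -7.91] th 3.2
```

>>> drive_tool:
  targets: [0,0,0,0,1.8,0,0,0,0,0,-0.1,1.8,0,0,0,0,0,-0.3,1.7,0,0,0,0,0,-0.2,1.8,0,0,0,0,0,-0.4,1.8,0,0]

```text
clock: 20.18
position: [0.5579, -0.0675, 0.1028]
ee_rot: [0.002, 0.692, 0.722, -0.001]
contact_force: [0.2, -4.7, 12.7]
width: 0.0206
```

```bash
python3 log.py sync; python3 pl.py 3.05 -4.97 50.78 3.4 5 2.5 1
```

```text
t 20.175 rig xy mm [53.19 -7.79] z 0.1028 F rig [-4.7  0.1 12.7] w 0.0206 toolx ang vs rig -0.14 qd 0.037
th 3.198 r-R -0.57 hand Ft -0.2 Fr 4.7 Fx,Fy [ 4.7 -0.1] cmd-pos [ 1.53 -0.09]
0,0,0,0,1.8,0,0, 0,0,0,0,1.9,0,0, 0,0,0,-0.1,1.8,0,0, 0,0,0,-0.2,1.8,0,0, 0,0,0,-0.3,1.7,0,0
end cmd [ 54.65 -16.91] th 3.4
```

```bash
python3 - <<'E'
from ov import *
a=get_image("scene");ovl(a,"scene",(190,145,330,235),5.6,[],"pics/s6.png")
E
```

```text
(no output)
```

View pics/s6.png

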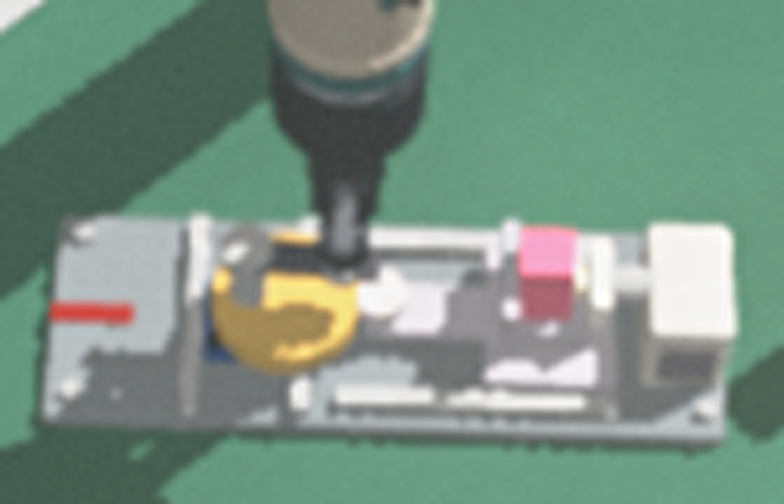

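>>> drive_tool:
  targets: [0,0,0,0,1.8,0,0,0,0,0,0,1.9,0,0,0,0,0,-0.1,1.8,0,0,0,0,0,-0.2,1.8,0,0,0,0,0,-0.3,1.7,0,0]

```text
clock: 20.85
position: [0.5688, -0.0687, 0.1028]
ee_rot: [0.004, 0.692, 0.722, -0.0]
contact_force: [2.6, -8.0, 10.2]
width: 0.0206
```

```bash
python3 log.py sync
```

```text
t 20.85 rig xy mm [ 51.47 -18.63] z 0.1028 F rig [-8.1 -2.3 10.2] w 0.0206 toolx ang vs rig -0.12 qd 0.039
th 3.417 r-R -0.47 hand Ft -4.4 Fr 7.2 Fx,Fy [8.1 2.3] cmd-pos [2.73 1.85]
```

```bash
python3 pl.py 3.05 -4.97 50.78 3.65 6 3.8 2.6
```

```text
0,0,0,-0.4,1.8,0,0, 0,0,0,-0.5,1.7,0,0, 0,0,0,-0.5,1.7,0,0, 0,0,0,-0.6,1.7,0,0, 0,0,0,-0.7,1.7,0,0, 0,0,0,-0.7,1.6,0,0
end cmd [ 51.22 -27.1 ] th 3.65
```

>>> drive_tool:
  targets: [0,0,0,-0.4,1.8,0,0,0,0,0,-0.5,1.7,0,0,0,0,0,-0.5,1.7,0,0,0,0,0,-0.6,1.7,0,0,0,0,0,-0.7,1.7,0,0,0,0,0,-0.7,1.6,0,0]

```text
clock: 21.6
position: [0.58, -0.0729, 0.1029]
ee_rot: [0.006, 0.692, 0.722, -0.0]
contact_force: [6.0, -10.0, -0.9]
width: 0.0207
```

```bash
python3 log.py sync;python3 pl.py 3.05 -4.97 50.78 3.9 6 5 2.6
```

```text
t 21.6 rig xy mm [ 46.85 -29.68] z 0.1029 F rig [-10.2  -5.6  -0.9] w 0.0207 toolx ang vs rig -0.11 qd 0.028
th 3.655 r-R -0.49 hand Ft -9.9 Fr 6.2 Fx,Fy [10.2  5.6] cmd-pos [3.94 2.82]
0,0,0,-0.9,1.8,0,0, 0,0,0,-0.9,1.8,0,0, 0,0,0,-1,1.7,0,0, 0,0,0,-1.1,1.7,0,0, 0,0,0,-1.2,1.6,0,0, 0,0,0,-1.2,1.6,0,0
end cmd [ 44.88 -37.28] th 3.9
```

>>> drive_tool:
  targets: [0,0,0,-0.9,1.8,0,0,0,0,0,-0.9,1.8,0,0,0,0,0,-1,1.7,0,0,0,0,0,-1.1,1.7,0,0,0,0,0,-1.2,1.6,0,0,0,0,0,-1.2,1.6,0,0]

```text
clock: 22.35
position: [0.5899, -0.0795, 0.1029]
ee_rot: [0.006, 0.692, 0.722, -0.001]
contact_force: [3.4, -12.2, 3.7]
width: 0.0208
```

```bash
python3 log.py sync;python3 pl.py 3.05 -4.97 50.78 4.15 6 5 2.4
```

```text
t 22.35 rig xy mm [ 39.81 -39.23] z 0.1029 F rig [-12.4  -2.8   3.7] w 0.0208 toolx ang vs rig -0.11 qd 0.032
th 3.892 r-R -0.53 hand Ft -10.5 Fr 7.1 Fx,Fy [12.4  2.8] cmd-pos [4.69 2.31]
0,0,0,-1.5,1.6,0,0, 0,0,0,-1.5,1.4,0,0, 0,0,0,-1.6,1.5,0,0, 0,0,0,-1.7,1.3,0,0, 0,0,0,-1.7,1.3,0,0, 0,0,0,-1.7,1.2,0,0
end cmd [ 35.16 -45.55] th 4.15
```

>>> drive_tool:
  targets: [0,0,0,-1.5,1.6,0,0,0,0,0,-1.5,1.4,0,0,0,0,0,-1.6,1.5,0,0,0,0,0,-1.7,1.3,0,0,0,0,0,-1.7,1.3,0,0,0,0,0,-1.7,1.2,0,0]

```text
clock: 23.1
position: [0.598, -0.0882, 0.1029]
ee_rot: [0.005, 0.692, 0.722, -0.001]
contact_force: [2.7, -10.0, 4.4]
width: 0.0206
```

```bash
python3 log.py sync;python3 pl.py 3.05 -4.97 50.78 4.4 6 2.5 1.2
```

```text
t 23.1 rig xy mm [ 30.67 -46.95] z 0.1029 F rig [-10.1  -2.2   4.4] w 0.0206 toolx ang vs rig -0.12 qd 0.025
th 4.13 r-R -0.53 hand Ft -9.7 Fr 3.7 Fx,Fy [10.1  2.2] cmd-pos [4.2  1.84]
0,0,0,-2.2,1.3,0,0, 0,0,0,-2.3,1.3,0,0, 0,0,0,-2.3,1.1,0,0, 0,0,0,-2.3,1.1,0,0, 0,0,0,-2.4,0.9,0,0, 0,0,0,-2.5,0.9,0,0
end cmd [ 21.14 -52.1 ] th 4.4
```

>>> drive_tool:
  targets: [0,0,0,-2.2,1.3,0,0,0,0,0,-2.3,1.3,0,0,0,0,0,-2.3,1.1,0,0,0,0,0,-2.3,1.1,0,0,0,0,0,-2.4,0.9,0,0,0,0,0,-2.5,0.9,0,0]

```text
clock: 23.85
position: [0.6033, -0.0977, 0.1027]
ee_rot: [0.001, 0.692, 0.722, 0.0]
contact_force: [-0.5, -0.1, 6.7]
width: 0.0205
```

```bash
python3 log.py sync;python3 pl.py 3.05 -4.97 50.78 4.8 8 -0.5 0.3
```

```text
t 23.85 rig xy mm [ 20.95 -51.84] z 0.1027 F rig [-0.   0.5  6.7] w 0.0205 toolx ang vs rig -0.19 qd 0.027
th 4.348 r-R -0.61 hand Ft 0.1 Fr 0.4 Fx,Fy [ 0.  -0.5] cmd-pos [-0.03  0.31]
0,0,0,-2.8,1,0,0, 0,0,0,-2.8,0.8,0,0, 0,0,0,-2.8,0.6,0,0, 0,0,0,-2.9,0.5,0,0, 0,0,0,-2.9,0.3,0,0, 0,0,0,-3,0.2,0,0, 0,0,0,-2.9,-0,0,0, 0,0,0,-2.9,-0.2,0,0
end cmd [ -1.87 -55.23] th 4.8
```

```bash
cat > pt.py <<'E'
import numpy as np,json,sys
# pt.py th1 n : commanded positions replay table about base circle
th1=float(sys.argv[1]);n=int(sys.argv[2]);adj=[float(a) for a in sys.argv[3:5]] or [0,0]
B=np.array([3.05,-4.97]);R=50.78
C2=np.array([2.8,-4.8]);R2=50.4
T=np.array([[1.6,1.2,-.3],[1.907,3.73,-1.98],[2.183,5.26,-2.1],[2.419,6.23,-1.78],[2.608,6.69,-1.57],[2.8,6.06,-1.82],[2.992,3.04,-1.63],[3.198,1.53,-.09],[3.417,2.73,1.7],[3.655,3.94,2.6],[3.892,4.69,2.31],[4.13,4.2,1.84],[4.348,-.03,.31]])
def cmd(th):
    m=th%(2*np.pi);r=np.array([-np.cos(m),np.sin(m)]);t=np.array([np.sin(m),np.cos(m)])
    if 1.6<=m<=4.348:return B+R*r+[np.interp(m,T[:,0],T[:,1]),np.interp(m,T[:,0],T[:,2])]
    lead=1.0 if m<1.6 else 0.4
    return C2+R2*r+t*lead
st=json.load(open("cmd.json"));c=np.array(st["c"]);th0=st["th"]
if th0<st.get("abs",0)-3: th0+=2*np.pi
a=np.radians(-0.15);out=[];cc=c.copy();e0=c-cmd(th0)
X=np.array([np.cos(a),np.sin(a)]);Y=np.array([np.sin(a),-np.cos(a)])
for i in range(n):
    w=(i+1)/n;th=th0+(th1-th0)*w
    d=cmd(th)+e0*max(0,1-(i+1)/3)+np.array(adj)*w-cc
    t=np.array([d@X,d@Y]).round(1);out.append(f"0, 0, 0, {t[0]:g}, {t[1]:g}, 0, 0");cc=cc+t[0]*X+t[1]*Y
    if (i+1)%12==0 or i==n-1: print("["+", ".join(out)+"]","th",round(th,3));out=[]
print("end",cc.round(2));json.dump({"c":cc.tolist(),"th":th1,"abs":th1},open("cmd.json","w"))
E
echo '{"c":[20.92,-51.53],"th":4.348}' > cmd.json
python3 pt.py 5.2 12
```

```text
[0, 0, 0, -4.1, 1.3, 0, 0, 0, 0, 0, -3.4, 1, 0, 0, 0, 0, 0, -3.4, 0.9, 0, 0, 0, 0, 0, -3.6, 0.4, 0, 0, 0, 0, 0, -3.5, 0.1, 0, 0, 0, 0, 0, -3.6, -0.1, 0, 0, 0, 0, 0, -3.6, -0.4, 0, 0, 0, 0, 0, -3.5, -0.6, 0, 0, 0, 0, 0, -3.5, -0.8, 0, 0, 0, 0, 0, -3.4, -1.2, 0, 0, 0, 0, 0, -3.3, -1.3, 0, 0, 0, 0, 0, -3.2, -1.6, 0, 0] th 5.2
end [-21.17 -49.12]
```

```bash
echo '{"c":[21.14,-52.1],"th":4.348}' > cmd.json
python3 pt.py 5.2 12
```

```text
[0, 0, 0, -4.1, 1.1, 0, 0, 0, 0, 0, -3.5, 0.9, 0, 0, 0, 0, 0, -3.5, 0.6, 0, 0, 0, 0, 0, -3.6, 0.4, 0, 0, 0, 0, 0, -3.6, 0.1, 0, 0, 0, 0, 0, -3.5, -0.1, 0, 0, 0, 0, 0, -3.6, -0.3, 0, 0, 0, 0, 0, -3.5, -0.6, 0, 0, 0, 0, 0, -3.5, -0.9, 0, 0, 0, 0, 0, -3.4, -1.1, 0, 0, 0, 0, 0, -3.3, -1.4, 0, 0, 0, 0, 0, -3.2, -1.6, 0, 0] th 5.2
end [-21.15 -49.09]
```

>>> drive_tool:
  targets: [0,0,0,-3.7,1.1,0,0,0,0,0,-3.5,0.9,0,0,0,0,0,-3.5,0.6,0,0,0,0,0,-3.6,0.4,0,0,0,0,0,-3.6,0.1,0,0,0,0,0,-3.6,-0.1,0,0,0,0,0,-3.6,-0.3,0,0,0,0,0,-3.6,-0.6,0,0,0,0,0,-3.5,-0.9,0,0,0,0,0,-3.5,-1.1,0,0,0,0,0,-3.4,-1.4,0,0,0,0,0,-3.2,-1.6,0,0]

```text
clock: 25.35
position: [0.6027, -0.1393, 0.1028]
ee_rot: [0.001, 0.692, 0.722, 0.001]
contact_force: [0.6, 1.4, 6.9]
width: 0.0208
```

```bash
python3 log.py; echo "20.95 -51.84">>pts.txt; python3 fit.py|head -1; python3 pt.py 6.2 12
```

```text
t 25.35 rig xy mm [-20.6  -49.36] z 0.1028 F rig [ 1.4 -0.7  6.9] w 0.0208 toolx ang vs rig -0.2 qd 0.046
th 5.202 r-R -0.48 hand Ft 1.5 Fr 0.1 Fx,Fy [-1.4  0.7] cmd-pos [-0.32  0.7 ]
None [ 2.84 -4.72 50.49] res [ 0.04  0.01 -0.02 -0.07  0.05 -0.01] th [ 0.086  0.463  0.71   0.959  1.572 -1.938]
[0, 0, 0, -3.6, -2.1, 0, 0, 0, 0, 0, -3.4, -2.4, 0, 0, 0, 0, 0, -3.3, -2.7, 0, 0, 0, 0, 0, -2.9, -3, 0, 0, 0, 0, 0, -2.7, -3.2, 0, 0, 0, 0, 0, -2.5, -3.4, 0, 0, 0, 0, 0, -2.1, -3.6, 0, 0, 0, 0, 0, -1.9, -3.8, 0, 0, 0, 0, 0, -1.5, -3.9, 0, 0, 0, 0, 0, -1.2, -4, 0, 0, 0, 0, 0, -0.8, -4.2, 0, 0, 0, 0, 0, -0.5, -4.1, 0, 0] th 6.2
end [-47.45  -8.62]
```

>>> drive_tool:
  targets: [0,0,0,-3.4,-2.1,0,0,0,0,0,-3.4,-2.4,0,0,0,0,0,-3.3,-2.7,0,0,0,0,0,-3,-3,0,0,0,0,0,-2.8,-3.2,0,0,0,0,0,-2.5,-3.4,0,0,0,0,0,-2.1,-3.6,0,0,0,0,0,-1.9,-3.8,0,0,0,0,0,-1.5,-3.9,0,0,0,0,0,-1.2,-4,0,0,0,0,0,-0.8,-4.2,0,0,0,0,0,-0.5,-4.1,0,0]

```text
clock: 26.85
position: [0.5639, -0.168, 0.1028]
ee_rot: [0.002, 0.692, 0.722, 0.001]
contact_force: [1.6, -0.2, 6.9]
width: 0.0208
```

```bash
python3 log.py; python3 pt.py 7.883 24
```

```text
t 26.85 rig xy mm [-47.51  -9.28] z 0.1028 F rig [-0.3 -1.6  6.9] w 0.0208 toolx ang vs rig -0.19 qd 0.068
th 6.198 r-R -0.03 hand Ft 1.6 Fr -0.4 Fx,Fy [0.3 1.6] cmd-pos [0.1  0.66]
[0, 0, 0, -0.2, -3.5, 0, 0, 0, 0, 0, 0.2, -4.2, 0, 0, 0, 0, 0, 0.4, -3.5, 0, 0, 0, 0, 0, 0.6, -3.5, 0, 0, 0, 0, 0, 0.9, -3.4, 0, 0, 0, 0, 0, 1.1, -3.4, 0, 0, 0, 0, 0, 1.3, -3.2, 0, 0, 0, 0, 0, 1.6, -3.2, 0, 0, 0, 0, 0, 1.8, -3, 0, 0, 0, 0, 0, 2, -3, 0, 0, 0, 0, 0, 2.2, -2.7, 0, 0, 0, 0, 0, 2.3, -2.6, 0, 0] th 7.042
[0, 0, 0, 2.6, -2.5, 0, 0, 0, 0, 0, 2.7, -2.2, 0, 0, 0, 0, 0, 2.9, -2.1, 0, 0, 0, 0, 0, 3, -1.8, 0, 0, 0, 0, 0, 3.2, -1.7, 0, 0, 0, 0, 0, 3.2, -1.4, 0, 0, 0, 0, 0, 3.3, -1.1, 0, 0, 0, 0, 0, 3.4, -1, 0, 0, 0, 0, 0, 3.5, -0.7, 0, 0, 0, 0, 0, 3.5, -0.4, 0, 0, 0, 0, 0, 3.5, -0.2, 0, 0, 0, 0, 0, 3.6, -0, 0, 0] th 7.883
end [ 5.3  45.54]
```

>>> drive_tool:
  targets: [0,0,0,-0.2,-3.8,0,0,0,0,0,0.2,-3.9,0,0,0,0,0,0.4,-3.5,0,0,0,0,0,0.6,-3.5,0,0,0,0,0,0.9,-3.4,0,0,0,0,0,1.1,-3.4,0,0,0,0,0,1.3,-3.2,0,0,0,0,0,1.6,-3.2,0,0,0,0,0,1.8,-3,0,0,0,0,0,2,-3,0,0,0,0,0,2.2,-2.7,0,0,0,0,0,2.3,-2.6,0,0]

```text
clock: 28.35
position: [0.524, -0.1562, 0.1028]
ee_rot: [0.002, 0.692, 0.722, 0.0]
contact_force: [1.5, -0.9, 5.8]
width: 0.0206
```

>>> drive_tool:
  targets: [0,0,0,2.6,-2.5,0,0,0,0,0,2.7,-2.2,0,0,0,0,0,2.9,-2.1,0,0,0,0,0,3,-1.8,0,0,0,0,0,3.2,-1.7,0,0,0,0,0,3.2,-1.4,0,0,0,0,0,3.3,-1.1,0,0,0,0,0,3.4,-1,0,0,0,0,0,3.5,-0.7,0,0,0,0,0,3.5,-0.4,0,0,0,0,0,3.5,-0.2,0,0,0,0,0,3.6,0,0,0]

```text
clock: 29.85
position: [0.5065, -0.1187, 0.1027]
ee_rot: [0.002, 0.692, 0.722, -0.001]
contact_force: [-1.1, -3.6, 7.5]
width: 0.0206
```

```bash
python3 log.py; python3 pt.py 8.60 13
```

```text
t 29.85 rig xy mm [ 4.34 45.84] z 0.1027 F rig [-3.5  1.2  7.5] w 0.0206 toolx ang vs rig -0.14 qd 0.052
th 1.596 r-R 0.05 hand Ft 3.5 Fr -1.1 Fx,Fy [ 3.5 -1.2] cmd-pos [ 0.96 -0.25]
[0, 0, 0, 3.7, 0.5, 0, 0, 0, 0, 0, 3.2, 0.6, 0, 0, 0, 0, 0, 3.2, 0.8, 0, 0, 0, 0, 0, 3.2, 0.9, 0, 0, 0, 0, 0, 3.2, 1, 0, 0, 0, 0, 0, 3, 1.1, 0, 0, 0, 0, 0, 2.9, 1.1, 0, 0, 0, 0, 0, 2.9, 1.2, 0, 0, 0, 0, 0, 2.7, 1.4, 0, 0, 0, 0, 0, 2.7, 1.5, 0, 0, 0, 0, 0, 2.6, 1.5, 0, 0, 0, 0, 0, 2.4, 1.7, 0, 0] th 8.545
[0, 0, 0, 2.4, 1.7, 0, 0] th 8.6
end [43.36 30.44]
```

>>> drive_tool:
  targets: [0,0,0,3.7,0.5,0,0,0,0,0,3.2,0.6,0,0,0,0,0,3.2,0.8,0,0,0,0,0,3.2,0.9,0,0,0,0,0,3.2,1,0,0,0,0,0,3,1.1,0,0,0,0,0,2.9,1.1,0,0,0,0,0,2.9,1.2,0,0]

```text
clock: 30.85
position: [0.5111, -0.0969, 0.1028]
ee_rot: [0.003, 0.691, 0.723, -0.004]
contact_force: [-5.9, -14.6, 9.9]
width: 0.0206
```

>>> drive_tool:
  targets: [0,0,0,2.7,1.4,0,0,0,0,0,2.7,1.5,0,0,0,0,0,2.6,1.5,0,0,0,0,0,2.4,1.7,0,0,0,0,0,2.4,1.7,0,0]

```text
clock: 31.48
position: [0.5185, -0.0847, 0.1028]
ee_rot: [0.004, 0.691, 0.723, -0.005]
contact_force: [-6.3, -16.4, 8.2]
width: 0.0205
```

```bash
python3 log.py; python3 pt.py 9.20 14
```

```text
t 31.475 rig xy mm [37.76 32.3 ] z 0.1028 F rig [-16.1   7.    8.2] w 0.0205 toolx ang vs rig 0.01 qd 0.043
th 2.321 r-R 0.15 hand Ft 16.5 Fr 5.8 Fx,Fy [16.1 -7. ] cmd-pos [ 5.7  -1.75]
[0, 0, 0, 1.7, 1.5, 0, 0, 0, 0, 0, 1.7, 1.5, 0, 0, 0, 0, 0, 1.6, 1.6, 0, 0, 0, 0, 0, 1.4, 1.6, 0, 0, 0, 0, 0, 1.4, 1.7, 0, 0, 0, 0, 0, 1.3, 1.8, 0, 0, 0, 0, 0, 1.2, 1.8, 0, 0, 0, 0, 0, 0.9, 2, 0, 0, 0, 0, 0, 0.9, 2, 0, 0, 0, 0, 0, 0.7, 2, 0, 0, 0, 0, 0, 0.7, 2.1, 0, 0, 0, 0, 0, 0.2, 2.1, 0, 0] th 9.114
[0, 0, 0, -0.1, 2, 0, 0, 0, 0, 0, -0.1, 2.1, 0, 0] th 9.2
end [56.79  4.61]
```

Replaying exactly as the first bite; continue.

>>> drive_tool:
  targets: [0,0,0,1.7,1.5,0,0,0,0,0,1.7,1.5,0,0,0,0,0,1.6,1.6,0,0,0,0,0,1.4,1.6,0,0,0,0,0,1.4,1.7,0,0,0,0,0,1.3,1.8,0,0,0,0,0,1.2,1.8,0,0]

```text
clock: 32.35
position: [0.5298, -0.0747, 0.1028]
ee_rot: [0.004, 0.691, 0.723, -0.005]
contact_force: [-6.1, -17.5, 7.9]
width: 0.0209
```

>>> drive_tool:
  targets: [0,0,0,0.9,2,0,0,0,0,0,0.9,2,0,0,0,0,0,0.7,2,0,0,0,0,0,0.7,2.1,0,0,0,0,0,0.2,2.1,0,0,0,0,0,-0.1,2,0,0,0,0,0,-0.1,2.1,0,0]

```text
clock: 33.22
position: [0.544, -0.0689, 0.1028]
ee_rot: [0.003, 0.691, 0.723, -0.003]
contact_force: [-3.7, -11.6, 5.8]
width: 0.0206
```

```bash
python3 log.py; python3 pt.py 9.90 16
```

```text
t 33.225 rig xy mm [52.43  6.18] z 0.1028 F rig [-11.4   4.2   5.8] w 0.0206 toolx ang vs rig -0.07 qd 0.039
th 2.92 r-R -0.16 hand Ft 6.6 Fr 10.2 Fx,Fy [11.4 -4.2] cmd-pos [ 4.2 -1.6]
[0, 0, 0, -0.2, 2.1, 0, 0, 0, 0, 0, -0.3, 2.1, 0, 0, 0, 0, 0, -0, 1.8, 0, 0, 0, 0, 0, -0.2, 1.9, 0, 0, 0, 0, 0, -0.2, 1.9, 0, 0, 0, 0, 0, -0.4, 1.9, 0, 0, 0, 0, 0, -0.1, 1.9, 0, 0, 0, 0, 0, -0, 1.9, 0, 0, 0, 0, 0, -0.1, 1.8, 0, 0, 0, 0, 0, -0.2, 1.8, 0, 0, 0, 0, 0, -0.2, 1.8, 0, 0, 0, 0, 0, -0.4, 1.9, 0, 0] th 9.725
[0, 0, 0, -0.5, 1.9, 0, 0, 0, 0, 0, -0.6, 2, 0, 0, 0, 0, 0, -0.6, 1.8, 0, 0, 0, 0, 0, -0.8, 1.9, 0, 0] th 9.9
end [ 51.91 -25.78]
```

>>> drive_tool:
  targets: [0,0,0,-0.2,2.1,0,0,0,0,0,-0.3,2.1,0,0,0,0,0,0,1.8,0,0,0,0,0,-0.2,1.9,0,0,0,0,0,-0.2,1.9,0,0,0,0,0,-0.4,1.9,0,0,0,0,0,-0.1,1.9,0,0,0,0,0,0,1.9,0,0]

```text
clock: 34.22
position: [0.5617, -0.0677, 0.103]
ee_rot: [0.003, 0.692, 0.722, -0.001]
contact_force: [2.0, -5.4, -1.8]
width: 0.0206
```

>>> drive_tool:
  targets: [0,0,0,-0.1,1.8,0,0,0,0,0,-0.2,1.8,0,0,0,0,0,-0.2,1.8,0,0,0,0,0,-0.4,1.9,0,0,0,0,0,-0.5,1.9,0,0,0,0,0,-0.6,2,0,0,0,0,0,-0.6,1.8,0,0,0,0,0,-0.8,1.9,0,0]

```text
clock: 35.22
position: [0.5786, -0.0721, 0.103]
ee_rot: [0.006, 0.692, 0.722, -0.0]
contact_force: [5.6, -8.3, -8.3]
width: 0.0208
```

```bash
python3 log.py; python3 pt.py 10.62 18
```

```text
t 35.225 rig xy mm [ 47.67 -28.27] z 0.103 F rig [-8.6 -5.2 -8.3] w 0.0208 toolx ang vs rig -0.11 qd 0.031
th 3.623 r-R -0.44 hand Ft -8.6 Fr 5.2 Fx,Fy [8.6 5.2] cmd-pos [3.85 2.7 ]
[0, 0, 0, -0.7, 1.6, 0, 0, 0, 0, 0, -0.9, 1.8, 0, 0, 0, 0, 0, -1, 1.8, 0, 0, 0, 0, 0, -1, 1.7, 0, 0, 0, 0, 0, -1.1, 1.6, 0, 0, 0, 0, 0, -1.2, 1.7, 0, 0, 0, 0, 0, -1.3, 1.5, 0, 0, 0, 0, 0, -1.5, 1.5, 0, 0, 0, 0, 0, -1.5, 1.5, 0, 0, 0, 0, 0, -1.6, 1.4, 0, 0, 0, 0, 0, -1.7, 1.4, 0, 0, 0, 0, 0, -1.7, 1.3, 0, 0] th 10.38
[0, 0, 0, -1.9, 1.2, 0, 0, 0, 0, 0, -2.5, 1.4, 0, 0, 0, 0, 0, -2.5, 1.3, 0, 0, 0, 0, 0, -2.6, 1.2, 0, 0, 0, 0, 0, -2.6, 1.1, 0, 0, 0, 0, 0, -2.7, 1.1, 0, 0] th 10.62
end [ 21.84 -51.8 ]
```

>>> drive_tool:
  targets: [0,0,0,-0.7,1.6,0,0,0,0,0,-0.9,1.8,0,0,0,0,0,-1,1.8,0,0,0,0,0,-1,1.7,0,0,0,0,0,-1.1,1.6,0,0,0,0,0,-1.2,1.7,0,0,0,0,0,-1.3,1.5,0,0,0,0,0,-1.5,1.5,0,0,0,0,0,-1.5,1.5,0,0,0,0,0,-1.6,1.4,0,0,0,0,0,-1.7,1.4,0,0,0,0,0,-1.7,1.3,0,0]

```text
clock: 36.72
position: [0.5971, -0.0869, 0.1029]
ee_rot: [0.005, 0.692, 0.722, -0.001]
contact_force: [2.7, -10.8, 4.1]
width: 0.0208
```

>>> drive_tool:
  targets: [0,0,0,-1.9,1.2,0,0,0,0,0,-2.5,1.4,0,0,0,0,0,-2.5,1.3,0,0,0,0,0,-2.6,1.2,0,0,0,0,0,-2.6,1.1,0,0,0,0,0,-2.7,1.1,0,0]

```text
clock: 37.48
position: [0.6032, -0.0971, 0.1027]
ee_rot: [0.001, 0.692, 0.722, 0.0]
contact_force: [-1.6, -0.2, 7.1]
width: 0.0202
```

```bash
python3 log.py; python3 pt.py 12.54 28
```

```text
t 37.475 rig xy mm [ 21.56 -51.7 ] z 0.1027 F rig [-0.1  1.6  7.1] w 0.0202 toolx ang vs rig -0.2 qd 0.028
th 4.335 r-R -0.52 hand Ft 0.5 Fr 1.5 Fx,Fy [ 0.1 -1.6] cmd-pos [0.09 0.38]
[0, 0, 0, -4.2, 1.2, 0, 0, 0, 0, 0, -3.3, 0.9, 0, 0, 0, 0, 0, -3.4, 0.7, 0, 0, 0, 0, 0, -3.4, 0.4, 0, 0, 0, 0, 0, -3.5, 0.2, 0, 0, 0, 0, 0, -3.4, 0, 0, 0, 0, 0, 0, -3.5, -0.3, 0, 0, 0, 0, 0, -3.4, -0.4, 0, 0, 0, 0, 0, -3.4, -0.8, 0, 0, 0, 0, 0, -3.3, -0.9, 0, 0, 0, 0, 0, -3.2, -1.2, 0, 0, 0, 0, 0, -3.2, -1.4, 0, 0] th 11.443
[0, 0, 0, -3.1, -1.6, 0, 0, 0, 0, 0, -2.9, -1.9, 0, 0, 0, 0, 0, -2.8, -2, 0, 0, 0, 0, 0, -2.7, -2.2, 0, 0, 0, 0, 0, -2.5, -2.4, 0, 0, 0, 0, 0, -2.3, -2.5, 0, 0, 0, 0, 0, -2.1, -2.7, 0, 0, 0, 0, 0, -2, -2.9, 0, 0, 0, 0, 0, -1.8, -2.9, 0, 0, 0, 0, 0, -1.5, -3.1, 0, 0, 0, 0, 0, -1.4, -3.2, 0, 0, 0, 0, 0, -1.1, -3.3, 0, 0] th 12.266
[0, 0, 0, -0.9, -3.3, 0, 0, 0, 0, 0, -0.6, -3.4, 0, 0, 0, 0, 0, -0.5, -3.4, 0, 0, 0, 0, 0, -0.2, -3.5, 0, 0] th 12.54
end [-47.64  -5.72]
```

>>> drive_tool:
  targets: [0,0,0,-3.5,1.2,0,0,0,0,0,-3.5,0.9,0,0,0,0,0,-3.5,0.7,0,0,0,0,0,-3.5,0.4,0,0,0,0,0,-3.6,0.2,0,0,0,0,0,-3.5,0,0,0,0,0,0,-3.6,-0.3,0,0,0,0,0,-3.4,-0.4,0,0,0,0,0,-3.4,-0.8,0,0,0,0,0,-3.3,-0.9,0,0,0,0,0,-3.2,-1.2,0,0,0,0,0,-3.2,-1.4,0,0]

```text
clock: 38.98
position: [0.6037, -0.1374, 0.1027]
ee_rot: [0.001, 0.692, 0.722, 0.001]
contact_force: [0.3, 1.5, 7.7]
width: 0.0204
```

>>> drive_tool:
  targets: [0,0,0,-3.1,-1.6,0,0,0,0,0,-2.9,-1.9,0,0,0,0,0,-2.8,-2,0,0,0,0,0,-2.7,-2.2,0,0,0,0,0,-2.5,-2.4,0,0,0,0,0,-2.3,-2.5,0,0,0,0,0,-2.1,-2.7,0,0,0,0,0,-2,-2.9,0,0,0,0,0,-1.8,-2.9,0,0,0,0,0,-1.5,-3.1,0,0,0,0,0,-1.4,-3.2,0,0,0,0,0,-1.1,-3.3,0,0]

```text
clock: 40.48
position: [0.5745, -0.1655, 0.1028]
ee_rot: [0.002, 0.692, 0.722, 0.001]
contact_force: [1.2, -0.0, 5.6]
width: 0.0208
```

>>> drive_tool:
  targets: [0,0,0,-0.9,-3.3,0,0,0,0,0,-0.6,-3.4,0,0,0,0,0,-0.5,-3.4,0,0,0,0,0,-0.2,-3.5,0,0,0,0,0,0,0,0,0,0,0,0,0,0,0,0,0,0,0,0,0,0,0]

```text
clock: 41.35
position: [0.5605, -0.1684, 0.1028]
ee_rot: [0.001, 0.692, 0.722, 0.0]
contact_force: [0.7, -0.5, 6.9]
width: 0.0207
```

```bash
python3 log.py 2.84 -4.72 50.49
```

```text
t 41.35 rig xy mm [-47.75  -5.86] z 0.1028 F rig [-0.5 -0.7  6.9] w 0.0207 toolx ang vs rig -0.18 qd 0.002
th 6.261 r-R 0.11 hand Ft 0.7 Fr -0.6 Fx,Fy [0.5 0.7] cmd-pos [-0.    0.14]
```

>>> drive_tool:
  targets: [0,0,0,0,0,0,0.5,0,0,0,0,0,0,0.6,0,0,0,0,0,0,0.6,0,0,0,0,0,0,0.6,0,0,0,0,0,-15,0.6,0,0,0,0,0,-30,0.6,0,0,0,0,0,-40,0.6,0,0,0,0,0,-40,0.6,0,0,0,-10,-30,-20,0.6,0,0,0,-10,-50,0,0.6,0,0,0,-10,-50,0,0.6,0,0,0,0,0,0,0.6]

```text
clock: 42.85
position: [0.4281, -0.2035, 0.248]
ee_rot: [0.0, 0.693, 0.721, -0.0]
contact_force: [0.7, -0.7, 0.4]
width: 0.0512
```

```bash
python3 - <<'E'
from ov import *
a=get_image("scene");t=get_image("top")
s,p,r=cur();print(s['clock'],p,s['contact_force'],s['width'])
ovl(a,"scene",(190,145,330,235),5.6,[],"pics/s9.png");cv2.imwrite("pics/s9f.png",cv2.cvtColor(np.hstack([a]),cv2.COLOR_RGB2BGR))
ovl(t,"top",(182,140,302,215),6.5,[],"pics/t9.png")
# handle & cap & block
S=lambda x,y:np.array([x,y])/5.6+[190,145]-.41
for n,im,b in(("scene",a,(190,165,240,230)),("scene",a,(270,170,300,215)),("top",t,(200,160,300,200))):
    x0,y0,x1,y1=b;c=cv2.resize(im[y0:y1,x0:x1],None,fx=8,fy=8,interpolation=cv2.INTER_CUBIC);h=cv2.cvtColor(c,cv2.COLOR_RGB2HSV)
    m=(((h[...,0]<8)|(h[...,0]>160))&(h[...,1]>70)&(h[...,2]>90)).astype(np.uint8)
    for q in cv2.findContours(m,0,1)[0]:
        if cv2.contourArea(q)>600:
            x,y,w,hh=cv2.boundingRect(q);print(n,"px",x0+x/8,y0+y/8,x0+(x+w)/8,y0+(y+hh)/8)
E
```

```text
42.95 [ 0.43130416 -0.20374663  0.24782769] [ 0.81613085 -0.24149236 -0.14889433] 0.05129812746612324
scene px 198.75 198.75 214.0 202.75
scene px 212.5 178.375 221.0 191.5
scene px 275.25 185.25 285.625 201.75
top px 279.75 176.875 292.0 180.875
top px 219.375 171.75 229.125 182.0
top px 275.25 167.375 283.5 176.25
```

View pics/s9.png

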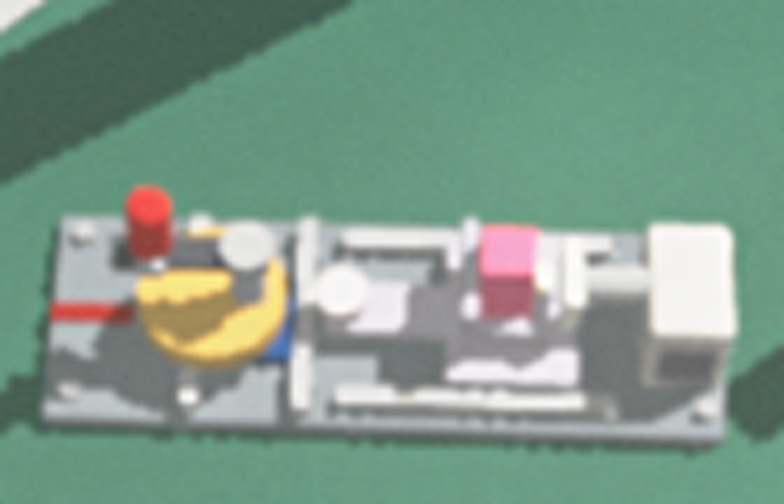

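View pics/t9.png

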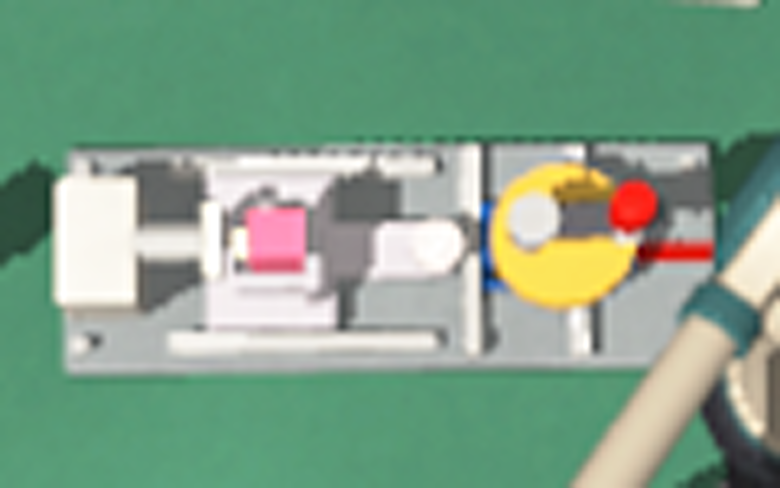

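View pics/s9f.png

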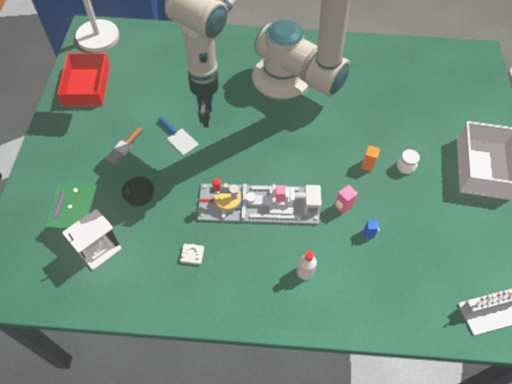

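>>> drive_tool:
  targets: [0,0,0,0,0,0,0.6,0,0,0,0,0,0,0.6,0,0,0,0,0,0,0.6]

```text
clock: 43.32
position: [0.4315, -0.2033, 0.2463]
ee_rot: [-0.0, 0.692, 0.722, -0.0]
contact_force: [0.5, 1.4, 0.7]
width: 0.0512
```

```bash
python3 -c "
from rig import *
print(get_state()['qd'].round(3)); print(sign_off())"
```

```text
[-0.003 -0.003  0.003 -0.002 -0.002 -0.   ]
the job is handed in; nothing more can be done
None
```

The job is handed in at 43 s of the 72 s limit. The small pink block stands in the pocket with its crown towards the plunger, and the crank has made two slow turns back to the red-mark end. `sign_off` gave no verdict, so what follows rests on my own readings.

- **Bites:** I turned the crank at about 0.3–0.6 rad/s. The hand force peaked at about 17 N, with the measured sideways (rig y) pull no more than about 8 N against the 14 N that drags the clamp. I held it back on the far side of each bite so it could not leap. In a picture during the first bite, the block had moved forward and pushed the plunger in. I took no picture in the second bite, but forces and positions closely repeated the first.
- **Spindle block:** The handle's path fits one circle to within about 0.1 mm in the lightly loaded parts. Under load the radius drifted by up to 0.6 mm. I put that down to give or slip in the grip, not the block dragging.
- **Final state:** At release the measured crank angle was about 12.54 rad (target 12.566). The last pictures show the crank at the red-mark end, the plunger out, the block upright in the pocket, and the bystanders visibly unmoved. The gripper is open and clear of everything.
- **Disagreements:** The two cameras differed by 1–2 mm from each other and from the arm. I settled that by comparing block and rig in one image, and the block went in with no side contact felt. The fingers read 20–22 mm wide on the 24 mm handle, which I did not explain.

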